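# Switch on the hat steamer under its sprung guard

### The arm

A 6-joint arm with a two-finger parallel gripper is mounted at the origin on a cart in front of the work surface, level with it; the furniture and walls round the work are solid. World frame = base frame: x ahead of the robot, y to its left, z up, the work surface at z = 0. Lengths are in m, angles in rad, forces in N, time in s.
With the tool pointing down it reaches from about 0.375 to 0.9 m from the base axis. Payload 3.1 kg.
Tool frame: the origin (TCP) lies at the very end of the fingers, on their centre line; the grasp point (between the pads) lies robot.grasp_offset behind it (robot.grasp_offset is the distance from the TCP to the grasp point, in m); z points along the fingers, y is the direction in which the jaws open and shut (so a half turn about z gives the same grasp; the last joint's range is limited). The gripper opens to 87 mm and grips with 3 to 60 N. Pads are 19 mm wide; open, the fingers measure 117 mm over their backs; the gripper's body (75 mm by 190 mm) begins 51 mm behind the grasp point.
Start: joints at [1.141, 0.527, 1.433, -0, 1.181, -0.178], TCP at [0.155, 0.605, 0.223] pointing down, gripper open.
Joint ranges: [-3.08, 3.08], [-0.75, 2.2], [0.22, 2.44], [-1.43, 4.57], [0, 2.65], [-2.85, 2.85]. Speed limits (rad/s): [2.79, 2.79, 3.14, 3.14, 3.14, 3.14].

### API

Orientations are given as a unit quaternion [x, y, z, w].
In Python, from rig import robot gives the robot as it stands.
- The arm moves only by the tool drive_tool, never from a script. Its argument "targets" is one flat list of numbers, 6 for each row, row after row: the shift along the tool's x, y, z in cm, then the turn, a rotation vector about the tool's x, y, z in degrees. A call has 1 to 12 rows; each row is the pose to reach, as a shift and turn from the pose commanded when the call began, along the tool's axes at that moment; what a row does not reach only later rows make up. A row lasts 1/12 s, in which the tool goes at most 41.7 mm and 7.16 degrees, less where a joint would pass 70% of its speed; a pose out of reach is approached as far as the arm can. A call with a gripper value outside its range is refused whole. "grip" is the gripper command: -1 is fully open, 1 is shut, values between are in proportion, set as the call begins (left out, the last holds). The fingers move at their own pace and stop on an object; "squeeze" is the grip in N (left out, the last holds). Time passes only in rows, so rows that repeat a pose let the fingers close. It gives the time, the measured TCP pose, the force and the opening at its end, in the units of the state.
- robot.get_obs(): the state, without advancing time (a new reading comes with each control period).
- robot.camera(name): name is "side" or "top" or "wrist"; returns (picture, depth): 420x560x3 uint8, red, green, blue; 420x560 float32, m along the optical axis (not along the pixel's ray), 0 where there is no reading.
- robot.calibration(name): a dict with "mtx" (3x3 intrinsics, pixels), "distortion" ([k1, k2, p1, p2, k3] as OpenCV has them; the pictures are not rectified), "R" (3x3) and "t" (3): a world point X has camera coordinates R X + t; the wrist camera has in their place "hand_eye" (4x4, takes a point from camera to tool coordinates, whose origin is the TCP and whose axes are the flange's). Camera axes: x right, y down, z forward; pixel columns grow to the right and rows downward; lengths in m; the calibration is good to about 2 mm. A picture is of the moment at which its call begins: read the wrist's pose just before it. calibration takes no time and is no camera call.
- robot.hand_in(): hands the job in, once; it reports no verdict.
The state is a dict: "time": time; "q": joint angles; "joint_velocities": joint speeds; "joint_torque": joint torques, N m; "position": TCP position; "tool_rot": TCP orientation; "ft_force": force on the tool from outside, world axes, zero at the start; "moment": the same for the moment, N m; "grip_width": finger opening in m.
Only numpy, scipy, OpenCV 4.12 (cv2) and the standard library are available. Lean on these libraries where they do the work, as an engineer would, in place of code of your own. Each camera call takes 0.05 s, during which the arm holds its last target.

### The job

Switch on the hat steamer at the switch box that has the hinged guard: raise the guard with the fingertips, push the toggle beneath it right over towards the guard's hinge and draw back so that the guard drops shut over it again. Nothing is to be gripped or picked up; do not force the guard or the toggle, and leave the bare toggle on the other box and the things standing about as they are.

Things in the scene. Friction and masses are not known exactly. Their poses are not given: they have to be found in the camera images.
- guarded_box: grey switch box fixed to the bench, bent aluminium guard on top; it may be the left or the right box. Origin on the bench under the toggle's pivot (64 mm up); +x points to the guard's hinge side, roughly to the robot's left, +z up. Housing x -33 to +57, y -48 to +48 mm, flat deck 60 mm up. Shut guard: hood 74 mm wide, 68 mm inside its cheeks, top 103 mm up at x +40 to -18, sloping down to x -36
- guard_lip (a point): middle of the guard's free edge, moves with it. The slope ends in a lip 74 mm wide, 3 mm thick, sticking out roughly to the robot's right; box frame, shut: from x -36 to its turned-up edge at x -57 (this point, z 75.5 mm). Its underside is 71 mm above the bench and, beyond the housing (x below -33), free down to the bench or its 12 mm board, so a fingertip tilted 30 to 40 degrees goes in under it
- guard_hinge (a point): middle of the guard's hinge line, which runs along the box's y at x +35, z 68 mm of the box frame
- guard (a joint): hinge of the guard: 0 shut, grows as the lip rises, stop at 1.3 rad. A light spring (under 1 N at the lip) and its weight always close it; it does not stay up by itself.
- power_toggle (a joint): the steamer's toggle beneath the guard, a steel lever whose tip leans to the box's -x (off, 0) and swings 1.0 rad to +x (on, 1.0) about a y axis through the pivot; light friction (about 1 N at the tip) keeps it where it is left.
- power_toggle_tip (a point): centre of the rounded head (13 mm across) of the steamer's toggle, 26.5 mm from its pivot: box frame x -13, z 87 mm when off, x +13, z 87 mm when on, 90.5 mm at mid swing; highest point of the head about 7 mm above this
- bare_box: the other switch box (bench lamp), same housing, frame and toggle but no guard; screwed down on the bench; to be left alone
- lamp_toggle_tip (a point): centre of the head of the bare toggle on the other box; its lever may stand at any angle at the start and must stay there
- thread_spool_4: bystander, loose: cream thread spool, 33 mm across, 58 mm tall, origin under its centre
- thread_spool_1: bystander, loose: dark red thread spool, 28 mm across, 50 mm tall, origin under its centre
- clip_clamp_3: bystander, loose: blue and white clip clamp, 22 x 83 x 28 mm, origin under its centre
- jar_orange_lid: bystander, loose: clear jar with a lid, 64 mm across, 72 mm tall, origin under its centre
- tape_measure: bystander, loose: rolled tape measure, 52 x 55 x 16 mm, origin under its centre
- beeswax: bystander, loose: block of beeswax, 33 x 46 x 17 mm, origin under its centre

How it is judged:
On the way, in this order (a step that is already met when the one before it is completed fails the run):
1. the guard is raised (more than 0.4 rad) (value of joint guard above 0.4 rad), for 0.1 s.
2. with the guard still up (more than 0.25 rad), the steamer's toggle is pushed over (past 0.75 rad) (value of joint power_toggle above 0.75 rad and value of joint guard above 0.25 rad), for 0.1 s.
At the end, for the whole second after the job is handed in: the steamer's toggle is over on the hinge side (past 0.75 of 1.0 rad), the guard is shut (within 0.06 rad) and at rest, the bare toggle is within 6 mm of where it stood (value of joint power_toggle above 0.75 rad and value of joint guard below 0.06 rad and velocity of joint guard below 0.1 rad/s and distance of lamp_toggle_tip from where it was at the start of the episode below 0.006 m); the robot touches nothing.
It fails at once if the steamer's toggle moved over without the guard being raised (value of joint power_toggle between 0.3 and 0.7 rad and value of joint guard below 0.15 rad).
It fails at once if the bare toggle on the other box moved (its head by more than 6 mm) (distance of lamp_toggle_tip from where it was at the start of the episode above 0.006 m).
It fails at once if the guarded switch box, its guard or its toggle was forced or squeezed (more than 20 N) (contact force between the fingers and guarded_box above 20 N).
It fails at once if something standing about was picked up or pushed by more than 25 mm (distance of any of thread_spool_4, thread_spool_1, clip_clamp_3, jar_orange_lid, tape_measure, beeswax from where it was at the start of the episode above 0.025 m).
It also fails if it takes over 42 s, if anything falls off the work surface, if the arm or the gripper's body presses on something with over 40 N, if the wrist force passes 120 N, or if a joint passes its speed limit or range.

## Working session

There is one attempt and no reset: what is moved stays moved. The work goes in short steps, Python scripts to look and compute and a tool call to move; the robot and the scene stay as the last step left them, time stands still between calls to the robot, and variables do not carry over. Pictures are saved under pics/ and viewed, and the job is handed in when it is done.

Besides the shell and the picture viewer there is one more tool, called after ">>>" by a JSON object that holds its "name" and its "arguments". drive_tool: Moves the arm, as the interface text tells. Its arguments: {"type":"object","properties":{"targets":{"type":"array","items":{"type":"number"}},"grip":{"type":"number"},"squeeze":{"type":"number"}},"required":["targets"]}

```bash
mkdir -p pics; ls
python3 - <<'E'
from rig import robot
import cv2,numpy as np
o=robot.get_obs();print(o)
for n in ["side","top","wrist"]:
    p,d=robot.camera(n);cv2.imwrite(f"pics/{n}0.png",p[:,:,::-1]);np.save(f"pics/{n}0.npy",d)
    print(n,robot.calibration(n))
print(robot.grasp_offset)
E
```

```text
pics
{'time': 0.0, 'q': array([ 1.14150538e+00,  5.28464753e-01,  1.43392946e+00, -9.51992662e-07,
        1.18140598e+00, -1.78504645e-01]), 'joint_velocities': array([-2.71647338e-04,  1.12511580e-03, -1.04396875e-03, -5.99943367e-04,
        4.10334639e-05,  7.32246823e-04]), 'joint_torque': array([-1.84423741e-03, -4.40039241e+01, -1.76590419e+01,  6.30018348e-02,
        5.80154860e-02, -1.72903806e-04]), 'position': array([0.1547602 , 0.6047605 , 0.22156388]), 'tool_rot': array([ 1.25064554e-01,  9.92147993e-01, -1.05332160e-03, -3.29873204e-04]), 'ft_force': array([ 0.73441488, -0.42410003, -0.42034229]), 'moment': array([-0.0635493 ,  0.00913809, -0.05630306]), 'grip_width': 0.08711255900653711}
side {'mtx': array([[478.04008948,   0.        , 276.05866005],
       [  0.        , 478.04008948, 215.95482674],
       [  0.        ,   0.        ,   1.        ]]), 'distortion': array([-0.12827178,  0.        ,  0.        ,  0.        ,  0.        ]), 'R': array([[ 0.96670815, -0.25467158, -0.02485428],
       [-0.14755205, -0.47545217, -0.86727944],
       [ 0.20905441,  0.842073
[... 446 characters left out ...]
97,  0.02450029, -0.97904704]]), 't': array([0.07878526, 0.59380843, 0.98225701])}
wrist {'mtx': array([[377.34075495,   0.        , 276.63304836],
       [  0.        , 377.34075495, 211.34205502],
       [  0.        ,   0.        ,   1.        ]]), 'distortion': array([-0.09806468,  0.        ,  0.        ,  0.        ,  0.        ]), 'hand_eye': array([[ 5.33770734e-04, -9.55123908e-01, -2.96206071e-01,
         8.09890878e-02],
       [ 9.99999857e-01,  5.14027792e-04,  1.44529194e-04,
         5.54721191e-04],
       [ 1.42148645e-05, -2.96206106e-01,  9.55124046e-01,
        -1.63019733e-01],
       [ 0.00000000e+00,  0.00000000e+00,  0.00000000e+00,
         1.00000000e+00]])}
0.0187
```

View pics/side0.png

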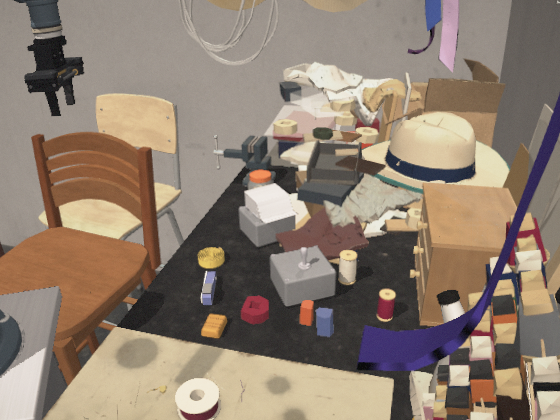

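View pics/top0.png

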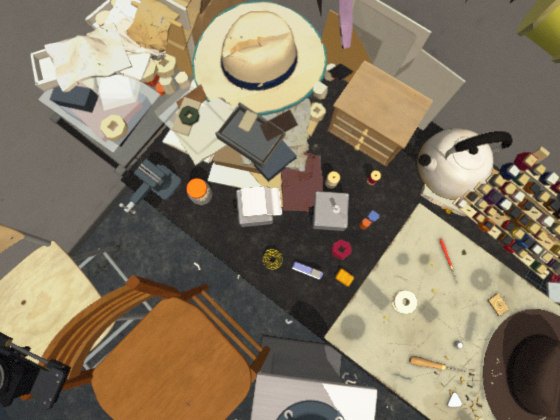

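View pics/wrist0.png

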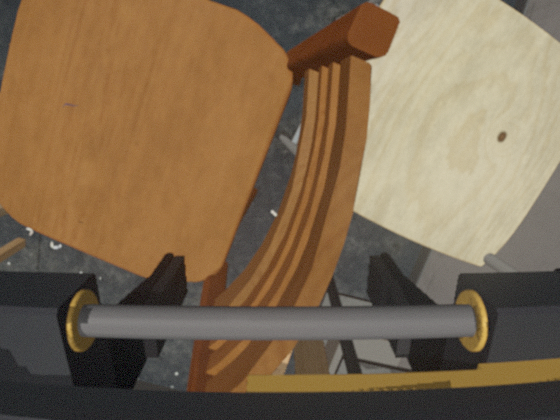

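```bash
cat > h.py <<'E'
import numpy as np,cv2
from rig import robot
def cloud(n,d,o=None):
    c=robot.calibration(n);K=c["mtx"];h,w=d.shape
    u,v=np.meshgrid(np.arange(w),np.arange(h))
    pts=np.stack([u,v],-1).reshape(-1,1,2).astype(np.float64)
    n_=cv2.undistortPoints(pts,K,c["distortion"]).reshape(h,w,2)
    P=np.concatenate([n_*d[...,None],d[...,None]],-1)
    if "R" in c: return (P-c["t"])@c["R"]
    from scipy.spatial.transform import Rotation as Ro
    H=c["hand_eye"];P=P@H[:3,:3].T+H[:3,3]
    return P@Ro.from_quat(o["tool_rot"]).as_matrix().T+o["position"]
E
python3 - <<'E'
from h import *
for n,(a,b,c,d_) in dict(top=(160,240,220,370),side=(170,310,220,370)).items():
    im=cv2.imread(f"pics/{n}0.png");cr=im[a:b,c:d_];cv2.imwrite(f"pics/{n}c.png",cv2.resize(cr,None,fx=5 if n=="top" else 4,fy=5 if n=="top" else 4,interpolation=cv2.INTER_CUBIC))
d=np.load("pics/top0.npy");P=cloud("top",d)
for v in range(180,232,4):
    print(v,' '.join("%d,%d,%d"%tuple(P[v,u]*1000) for u in range(232,292,4)))
E
```

```text
180 655,299,14 657,288,12 656,275,19 659,265,14 661,254,14 662,242,15 664,231,14 663,220,20 665,208,21 643,192,102 669,186,17 669,175,21 670,164,23 661,152,57 664,141,54
184 643,297,15 644,285,16 646,274,17 647,263,16 648,252,18 650,241,15 651,229,18 653,218,16 653,207,23 655,196,19 657,185,18 657,174,22 659,162,22 652,151,53 655,140,45
188 636,298,-3 636,285,3 639,275,-2 614,250,104 615,240,103 617,230,103 618,220,102 619,210,103 620,199,104 625,190,89 631,180,73 633,170,72 647,161,21 643,150,43 645,139,42
192 624,295,1 625,284,1 612,265,61 603,249,105 605,239,100 607,229,99 607,218,104 609,208,100 610,198,103 615,189,88 621,179,70 622,169,73 635,159,24 631,148,45 633,137,43
196 612,294,0 613,282,1 602,264,57 593,247,103 594,237,102 596,227,102 597,217,104 598,207,103 600,197,100 604,187,89 609,178,74 611,167,72 624,158,23 619,147,48 622,136,42
200 600,292,1 602,281,0 591,262,56 583,246,102 584,236,103 586,226,100 586,215,105 587,205,104 589,195,102 593,186,90 598,176,76 600,166,73 600,155,77 609,145,47 611,134,42
204 589,290,0 590,279,1 579,260,62 573,245,100 574,234,102 575,224,10
[... 403 characters left out ...]
,78 567,161,78 569,151,76 585,142,2 587,130,-1
216 556,285,-3 557,274,0 547,255,60 541,240,102 544,230,97 546,221,91 549,211,83 552,201,75 554,191,72 558,182,57 559,171,59 572,162,-3 573,151,0 574,140,2 575,129,2
220 544,283,0 545,272,0 537,254,58 538,243,59 539,232,63 541,222,57 543,212,58 544,201,57 545,190,61 547,180,56 549,170,56 560,161,2 561,150,1 563,139,-1 565,128,-2
224 533,282,-1 534,270,0 528,253,48 530,243,46 532,233,40 534,223,37 537,213,28 540,202,18 542,192,14 546,181,1 547,171,0 548,159,1 550,148,1 552,137,0 553,126,1
228 522,280,0 524,269,-3 524,257,1 526,247,-1 528,236,-3 529,224,-1 531,213,-2 532,202,-1 534,191,-2 535,180,0 536,169,1 537,158,0 539,147,1 540,136,2 542,125,0
```

View pics/topc.png

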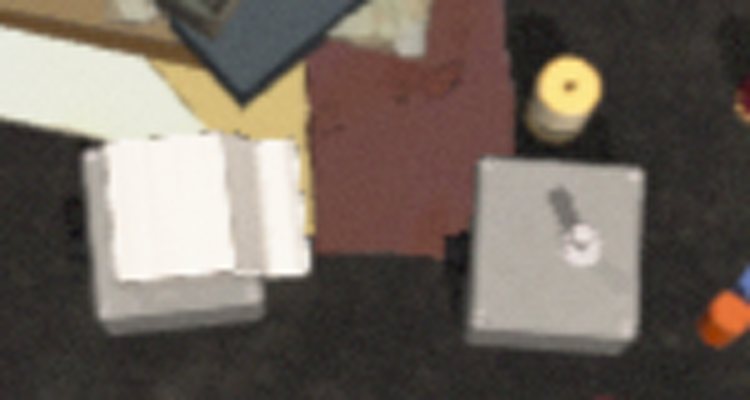

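View pics/sidec.png

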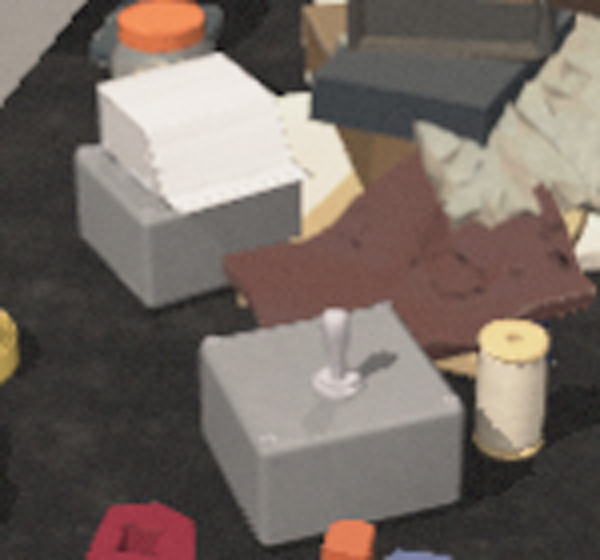

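```bash
cat >> h.py <<'E'
from scipy.optimize import least_squares
E
python3 - <<'E'
from h import *
d=np.load("pics/top0.npy");P=cloud("top",d)
m=np.zeros(d.shape,bool);m[180:232,228:292]=1
Q=P[m];
def rect(q,t):
    r=cv2.minAreaRect((q[:,:2]*1000).astype(np.float32));print(t,len(q),r)
rect(Q[(Q[:,2]>.095)&(Q[:,2]<.11)],"top")
rect(Q[(Q[:,2]>.064)&(Q[:,2]<.11)],"guard")
G=Q[(Q[:,2]>.052)&(Q[:,2]<.11)&~((Q[:,2]<.064)&(Q[:,1]<.165))]
rect(G,"guard+deck")
# silhouette-based: refine by optimizing render overlap in the top & side images
import itertools
from matplotlib.path import Path if False else None
E
cat > fit.py <<'E'
from h import *
# points: generate model height map, compare against depth cloud in box frame
def model_z(bx,by):
    z=np.zeros_like(bx)
    z[(bx>-33)&(bx<57)&(abs(by)<48)]=60
    g=abs(by)<37
    z[g&(bx>-57)&(bx<=-36)]=74
    s=g&(bx>-36)&(bx<=-18); z[s]=74+(bx[s]+36)/18*29
    z[g&(bx>-18)&(bx<=40)]=103
    return z
d=np.load("pics/top0.npy");P=cloud("top",d)
Q=P[176:234,224:296].reshape(-1,3)*1000
Q=Q[(Q[:,2]<120)]
best=None
def cost(p):
    a=p[2];r=Q[:,:2]-p[:2]
    bx=r@[np.cos(a),np.sin(a)];by=r@[-np.sin(a),np.cos(a)]
    z=model_z(bx,by)
    e=np.abs(Q[:,2]-z); return np.minimum(e,25).mean()
import scipy.optimize as so
r=so.differential_evolution(cost,[(560,620),(180,240),(1.2,2.1)],seed=1,popsize=30,maxiter=150)
print(r.x,r.fun,np.degrees(r.x[2]))
E
sed -i '/matplotlib/d' fit.py; python3 fit.py
```

```text
[587.23172765 211.31608064   1.79467844] 8.479922226091887 102.82750022636736  File "<stdin>", line 13
    from matplotlib.path import Path if False else None
                                     ^^
SyntaxError: invalid syntax
```

```bash
cat > ov.py <<'E'
from h import *
import sys
def lines(p):
    a=p[2];R=np.array([[np.cos(a),-np.sin(a),0],[np.sin(a),np.cos(a),0],[0,0,1]])
    L=[]
    def poly(pts):
        pts=np.array(pts,float)/1000
        for i in range(len(pts)):
            s=np.linspace(0,1,30)[:,None]
            L.append((pts[i]*(1-s)+pts[(i+1)%len(pts)]*s)@R.T+np.array([p[0],p[1],0])/1000)
    for z in(0,60): poly([(-33,-48,z),(57,-48,z),(57,48,z),(-33,48,z)])
    poly([(-57,-37,75.5),(-36,-37,74),(-18,-37,103),(40,-37,103),(40,37,103),(-18,37,103),(-36,37,74),(-57,37,75.5)])
    return L
def draw(n,src,p,box,f,out):
    im=cv2.imread(src);c=robot.calibration(n);a,b,x0,x1=box
    cr=cv2.resize(im[a:b,x0:x1],None,fx=f,fy=f,interpolation=cv2.INTER_CUBIC)
    for l in lines(p):
        uv,_=cv2.projectPoints(l,cv2.Rodrigues(c["R"])[0],c["t"],c["mtx"],c["distortion"])
        uv=((uv.reshape(-1,2)-[x0,a]+.5)*f).astype(np.int32)
        cv2.polylines(cr,[uv],False,(0,0,255),1)
    cv2.imwrite(out,cr)
if __name__=="__main__":
    p=[float(x) for x in sys.argv[1:4]];p[2]=np.radians(p[2]);t=sys.argv[4]
    draw("top","pics/top0.png",p,(175,235,225,300),7,f"pics/ovt{t}.png")
    draw("side","pics/side0.png",p,(175,260,230,330),6,f"pics/ovs{t}.png")
    a=cv2.imread(f"pics/ovt{t}.png");b=cv2.imread(f"pics/ovs{t}.png")
    h=max(a.shape[0],b.shape[0]);o=np.zeros((h,a.shape[1]+b.shape[1],3),np.uint8);o[:a.shape[0],:a.shape[1]]=a;o[:b.shape[0],a.shape[1]:]=b
    cv2.imwrite(f"pics/ov{t}.png",cv2.resize(o,None,fx=.72,fy=.72,interpolation=cv2.INTER_AREA))
E
python3 ov.py 587.2 211.3 102.8 a
```

```text
(no output)
```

View pics/ova.png

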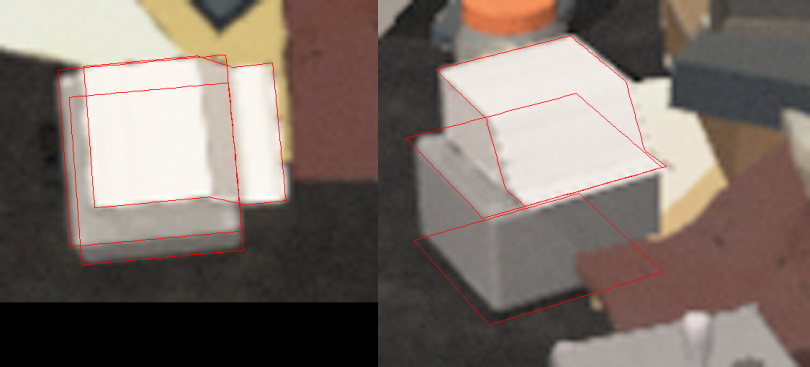

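```bash
python3 ov.py 588.5 212 99.5 b;python3 ov.py 589 214.5 99.5 c
```

```text
(no output)
```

View pics/ovb.png

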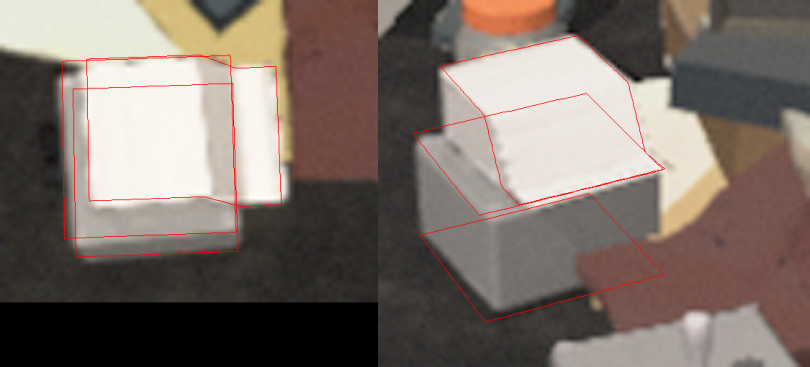

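View pics/ovc.png

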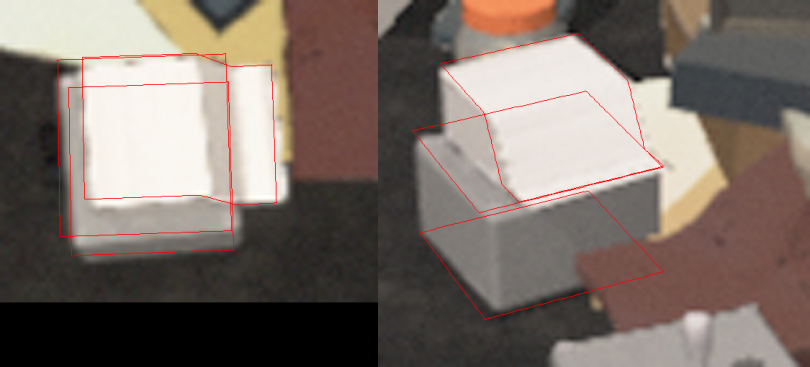

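```bash
cat >> h.py <<'E'
from scipy.spatial.transform import Rotation as Ro
POSE=[.587,.210,np.radians(100.5)]
def boxR(): 
    a=POSE[2]; return np.array([[np.cos(a),-np.sin(a),0],[np.sin(a),np.cos(a),0],[0,0,1]])
def tgt(b,tilt):
    """box-frame mm TCP, tilt deg -> world pos, R"""
    t=np.radians(tilt);s,c=np.sin(t),np.cos(t)
    T=np.array([[c,0,s],[0,-1,0],[s,0,-c]])  # cols x,y,z in box frame
    T=np.stack([[c,0,s],[0,-1,0],[s,0,-c]],1)
    B=boxR();return B@(np.array(b)/1000)+[POSE[0],POSE[1],0],B@T
def delta(b,tilt,base=None):
    """base: (pos,R) commanded; default measured"""
    o=robot.get_obs();p0,R0=base if base else (o["position"],Ro.from_quat(o["tool_rot"]).as_matrix())
    p,R=tgt(b,tilt)
    return np.r_[np.round((R0.T@(p-p0))*100,2),np.round(Ro.from_matrix(R0.T@R).as_rotvec(degrees=True),2)]
def where():
    o=robot.get_obs();B=boxR();R=B.T@Ro.from_quat(o["tool_rot"]).as_matrix()
    print("t",round(o["time"],2),"box mm",np.round(B.T@(o["position"]-[POSE[0],POSE[1],0])*1000,1),"toolz",np.round(R[:,2],3),"tooly",np.round(R[:,1],3),"F",np.round(o["ft_force"],2),"w",round(o["grip_width"],4),"q",np.round(o["q"],2))
E
python3 - <<'E'
from h import *
where();print(tgt((-40,0,230),0));print(delta((-40,0,230),0))
E
```

```text
t 0.15 box mm [467.1 352.9 221.8] toolz [-0.001  0.001 -1.   ] tooly [ 0.907 -0.421 -0.002] F [ 0.61 -0.22 -0.18] w 0.087 q [ 1.14  0.53  1.43  0.    1.18 -0.18]
(array([0.59428942, 0.1706698 , 0.23      ]), array([[-0.18223553,  0.98325491,  0.        ],
       [ 0.98325491,  0.18223553,  0.        ],
       [ 0.        ,  0.        , -1.        ]]))
[-5.335e+01 -3.116e+01 -7.900e-01 -9.000e-02  4.000e-02  6.513e+01]
```

>>> {"name": "drive_tool", "arguments": {"targets": [-8,-4.7,-2.5,0,0,7,-16,-9.4,-2.5,0,0,14,-24,-14,-2.5,0,0,21,-32,-18.7,-2.5,0,0,28,-40,-23.4,-2.5,0,0,35,-48,-28,-2.5,0,0,42,-53.4,-31.2,-2,0,0,49,-53.4,-31.2,-1,0,0,56,-53.4,-31.2,-1,0,0,63,-53.4,-31.2,-1,0,0,65.1,-53.4,-31.2,-1,0,0,65.1,-53.4,-31.2,-1,0,0,65.1], "grip": 1, "squeeze": 5}}

```text
time: 1.15
position: [0.5103, 0.2534, 0.236]
tool_rot: [0.639, 0.769, -0.0, -0.0]
ft_force: [0.3, 0.2, -0.5]
grip_width: 0.0148
```

```bash
python3 -c "
from h import *
where();print(delta((-40,0,230),0))"
```

```text
t 1.15 box mm [ 56.7  67.5 236. ] toolz [ 0.  0. -1.] tooly [ 0. -1. -0.] F [ 0.27  0.19 -0.46] w 0.0148 q [0.26 0.44 1.56 0.   1.15 0.08]
[-9.67  6.74  0.59 -0.03 -0.01  0.01]
```

>>> {"name": "drive_tool", "arguments": {"targets": [-3.5,2.5,0,0,0,0,-7,5,0.3,0,0,0,-9.7,6.7,0.6,0,0,0,-9.7,6.7,0.6,0,0,0,-9.7,6.7,0.6,0,0,0,-9.7,6.7,0.6,0,0,0]}}

```text
time: 1.65
position: [0.5921, 0.1721, 0.2296]
tool_rot: [0.639, 0.769, -0.001, -0.001]
ft_force: [-0.7, 1.0, 0.4]
grip_width: 0.0007
```

```bash
python3 -c "
from h import *
o=robot.get_obs()
p,d=robot.camera('wrist');cv2.imwrite('pics/w1.png',p[:,:,::-1]);np.save('pics/w1.npy',d)
import pickle;pickle.dump(o,open('pics/w1.pkl','wb'))
where()"
```

```text
t 1.7 box mm [-37.4   2.1 229.8] toolz [ 0.001  0.002 -1.   ] tooly [ 0.001 -1.    -0.002] F [ 0.01 -0.05 -0.02] w 0.0002 q [ 0.1   0.51  1.45  0.    1.19 -0.08]
```

View pics/w1.png

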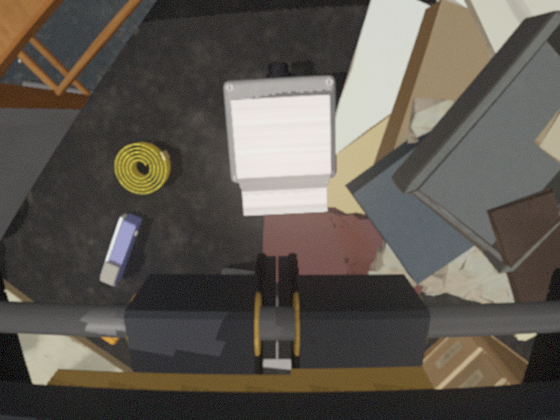

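```bash
cat > fitw.py <<'E'
from h import *
import pickle
o=pickle.load(open('pics/w1.pkl','rb'));d=np.load('pics/w1.npy');P=cloud('wrist',d,o)*1000
for nm,v,u in [("deck backL",84,229),("deck backR",79,330),("hood top bl",98,236),("hood top br",96,326),("hood fl",176,240),("hood fr",175,330),("lip l",205,247),("lip r",205,323),("lip mid",208,285),("top mid",140,280),("leather",235,320),("deck fr left",165,232)]:
    print(nm,np.round(P[v,u]))
im=cv2.imread('pics/w1.png')
# corner-based PnP in box frame
obj=np.array([(57,48,60),(57,-48,60),(-57,37,75.5),(-57,-37,75.5)],float)
cv2.imwrite('pics/w1c.png',cv2.resize(im[65:225,205:350],None,fx=4,fy=4,interpolation=cv2.INTER_CUBIC)[:600])
E
python3 fitw.py
```

```text
deck backL [537. 255.  62.]
deck backR [619. 274.  62.]
hood top bl [544. 245.  60.]
hood top br [613. 259. 106.]
hood fl [561. 188. 104.]
hood fr [630. 201. 100.]
lip l [569. 158.  77.]
lip r [635. 169.  74.]
lip mid [602. 161.  76.]
top mid [586. 221. 103.]
leather [645. 129.  40.]
deck fr left [549. 187.  59.]
```

View pics/w1c.png

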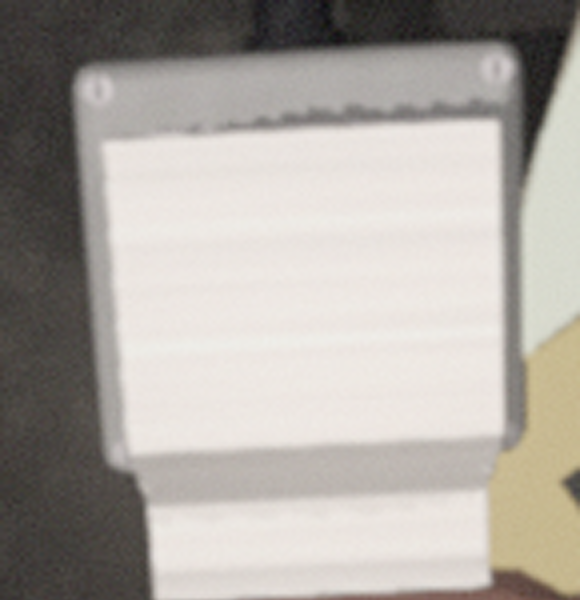

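```bash
cat > fitp.py <<'E'
from h import *
import pickle
o=pickle.load(open('pics/w1.pkl','rb'));c=robot.calibration('wrist')
px=np.array([(103,141),(500,119),(128,455),(503,437),(150,503),(487,490),(155,600),(491,585),(75,70),(520,45),(107,467),(523,447)],float)
px=(px+.5)/4-.5+[205,65]
ob=np.array([(40,37,103),(40,-37,103),(-18,37,103),(-18,-37,103),(-36,37,74),(-36,-37,74),(-57,37,75.5),(-57,-37,75.5),(57,48,60),(57,-48,60),(-33,48,60),(-33,-48,60)],float)/1000
H=c['hand_eye'];Rw=Ro.from_quat(o['tool_rot']).as_matrix()
Rc=(Rw@H[:3,:3]).T;tc=-Rc@(Rw@H[:3,3]+o['position'])
def res(p,f=1):
    a=p[2];R=np.array([[np.cos(a),-np.sin(a),0],[np.sin(a),np.cos(a),0],[0,0,1]])
    uv,_=cv2.projectPoints(ob@R.T+[p[0],p[1],p[3]],cv2.Rodrigues(Rc)[0],tc,c['mtx'],c['distortion'])
    return (uv.reshape(-1,2)-px).ravel()
r=least_squares(res,[.587,.21,1.75,0],loss='soft_l1')
print(r.x,np.degrees(r.x[2]));print(np.round(r.fun.reshape(-1,2),1))
E
python3 fitp.py; python3 -c "
import numpy as np;a=1"
```

```text
[ 0.59003631  0.21182895  1.80508526 -0.00200447] 103.42376732479109
[[ 0.4  1.9]
 [-0.1  2.4]
 [ 0.1 -0.9]
 [ 0.2 -1. ]
 [-0.3  0.3]
 [-0.1 -0.6]
 [ 0.1 -0.6]
 [-0.5 -0.9]
 [-1.1 -0.7]
 [ 0.7 -0.4]
 [-0.5  3. ]
 [ 1.1  2.8]]
```

```bash
sed -i 's/^POSE=.*/POSE=[.589,.2115,np.radians(103.2)]/' h.py
python3 - <<'E'
from h import *
import pickle
B=boxR()
for n,P in [('w',cloud('wrist',np.load('pics/w1.npy'),pickle.load(open('pics/w1.pkl','rb')))[:250]),('top',cloud('top',np.load('pics/top0.npy'))),('side',cloud('side',np.load('pics/side0.npy')))]:
    Q=(P.reshape(-1,3)-[POSE[0],POSE[1],0])@B*1000
    print(n);
    for bx in range(-40,-150,-10):
        r=[]
        for by in range(-40,50,10):
            m=(abs(Q[:,0]-bx)<5)&(abs(Q[:,1]-by)<5)&(Q[:,2]<150)
            r.append("%4d"%np.percentile(Q[m,2],90) if m.sum() else "  --")
        print(bx,' '.join(r))
E
python3 -c "
import cv2;im=cv2.imread('pics/side0.png')[170:260,230:380];cv2.imwrite('pics/s_leather.png',cv2.resize(im,None,fx=5,fy=5,interpolation=cv2.INTER_CUBIC))"
```

```text
w
-40   75   75   75   75   75   75   75   75   75
-50   76   77   76   76   77   76   76   76   75
-60   77   78   78   78   78   77   78   78   76
-70   49   46   46   46   46   47   48   --    1
-80   45   43   43   44   45   47   48    1    1
-90   41   42   43   44   45   46   47    2    1
-100   40   42   43   44   45   46   45    1    1
-110   41   41   42   42   43   42   40    2    2
-120   --   --   --   --   --   --   --    1    1
-130   --   --   --   --   --   --   --   --   --
-140   --   --   --   --   --   --   --   --   --
top
-40   --   75   76   75   75   76   75   76   74
-50   68   76   76   76   76   76   76   76   74
-60   31   75   76   77   77   78   75   76   39
-70   51   46   48   45   47   47   47    2    2
-80   47   43   43   43   46   48   47    3    2
-90   41   42   42   42   44   47   46    2    3
-100   38   42   42   43   44   46   46    2    1
-110   42   41   43   43   43   41   42    3    2
-120   44   42   43   43   42   44   39   28    1
-130   44   44   45   41   42   33   30   37    1
-140   43   44   42   41   38   34   40   40   53
side
-40   74   75   75   74   76   77   75   75   31
-50   74   74   75   74   74   74   74   74    0
-60   76   76   76   76   76   76   76   75    0
-70   47   44   46   45   46   47   45    0    0
-80   44   42   42   43   44   45   47   --    0
-90   40   40   42   43   44   46   46   --   --
-100   39   40   42   42   44   45   44   --   --
-110   40   41   42   41   41   42   41   --   --
-120   41   42   42   42   42   40   36   --   --
-130   43   41   42   42   41   --   --   --   --
-140   42   43   --   --   --   --   --   --   --
```

View pics/s_leather.png

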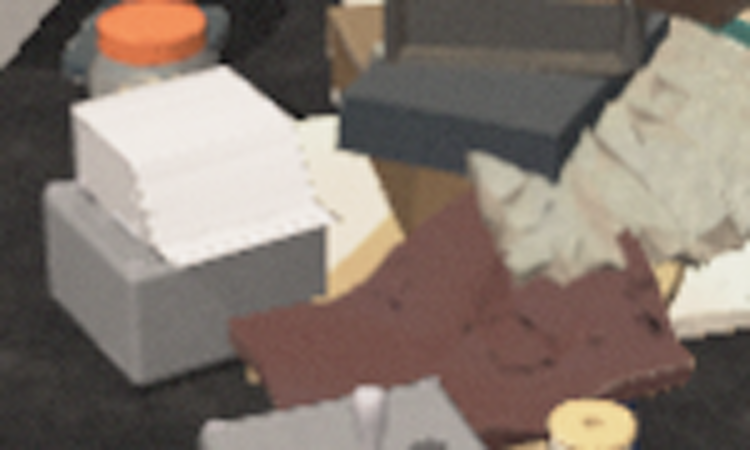

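Run:
```python
from h import *
B=boxR()
P=cloud('top',np.load('pics/top0.npy'))
Q=(P.reshape(-1,3)-[POSE[0],POSE[1],0])@B*1000
for bx in range(-60,-320,-10):
    r=[]
    for by in range(-120,130,10):
        m=(abs(Q[:,0]-bx)<5)&(abs(Q[:,1]-by)<5)&(Q[:,2]<400)
        r.append("%3d"%np.max(Q[m,2]) if m.sum() else " --")
    print(bx,' '.join(r))
```

```text
-60 122 119 119 121 120 121  95  46  42  77  78  79  78  80  76  79  78   4   4   2   2   3   4   2   3
-70 121 121 121 120 122 116  67  61  52  47  48  46  48  48  51   4   3   1   3   3   2   2   2   4   3
-80 121 123 121 121 121  73  67  56  47  44  44  45  46  49  51   5   5   2   4   3   2   3   3   5   2
-90 122 122 122 120 103  72  63  49  44  42  43  43  44  47  48   6   3   2   3   3   2   2   2   4   5
-100 120 121 125 119  98  72  56  44  42  42  42  43  45  47  49   4   2   5   2   5   6   2   0   3   3
-110 102 115 121  99  90  80  57  46  43  42  46  43  44  42  43  37   2   4   3   2   3   3   3   3   4
-120  95  98  99  90  80  74  59  49  49  43  44  44  43  45  40  35   3   2   2   4   3   3   3   3   5
-130  89  94  91  83  80  76  57  47  45  45  46  42  43  37  39  39   2   3   1   4   3   5   3   3   4
-140  79  81  80  69  68  66  54  45  43  45  44  43  38  36  42  42  57  56  62  60  35   2   4   4   3
-150  76  67  64  63  60  59  48  43  44  46  47  50  61  61  63  63  64  65  62  64  53   2   2   3   3
-160  64  59  55  54  50  50  44  45  47  45  59  62  
[... 925 characters left out ...]
 3   4   1   3   0   1   3   1   2   4   1   3   1   5   1   2   1   2
-260   4   6   3   0   2   1   5   2   2   3   1   2   2   3   1   2   5   2   3   2   2   3   2   5   2
-270   1   1   5   4   2   2   2   3   3   3   4   4   3   3   3   1   4   3   3  50  51  47   2   2   2
-280   4   3   3   2   3   1   5   1   3   2   2   3   3   4   2   5   6   2   3  52  51  49   5   3   5
-290   5   2   4   3   3   4   4   2   3   3   2   5   4   2   4   2   4   5  44  51  50  49   3   4   5
-300   2   3   2   2   3   3   3   2   3   2   3   2   3   5   3   1   1  45  43  44   5   2   2   5   2
-310   4   2   2   0   2   2  51  50  51   2   4   3   5   2   3   3   1  44  45  43   4   2   3   3   1
```

Run:
```python
from h import *
where();print(delta((-80,12,150),35));print(delta((-80,12,230),35))
```

```text
t 1.7 box mm [-38.3   6.2 229.8] toolz [ 0.001  0.002 -1.   ] tooly [-0.046 -0.999 -0.002] F [ 0.01 -0.05 -0.02] w 0.0002 q [ 0.1   0.51  1.45  0.    1.19 -0.08]
[-4.2  -0.38  7.98  0.71 34.96 -2.58]
[-4.190e+00 -3.900e-01 -2.000e-02  7.100e-01  3.496e+01 -2.580e+00]
```

>>> {"name": "drive_tool", "arguments": {"targets": [-2,-0.2,0,0,6,-0.5,-4.2,-0.4,0,0.2,12,-1,-4.2,-0.4,0,0.3,18,-1.5,-4.2,-0.4,1,0.5,24,-2,-4.2,-0.4,3,0.7,30,-2.6,-4.2,-0.4,5,0.7,35,-2.6,-4.2,-0.4,8,0.7,35,-2.6,-4.2,-0.4,8,0.7,35,-2.6,-4.2,-0.4,8,0.7,35,-2.6,-4.2,-0.4,8,0.7,35,-2.6]}}

```text
time: 2.53
position: [0.5968, 0.1317, 0.1518]
tool_rot: [0.591, 0.748, 0.188, -0.235]
ft_force: [0.0, 0.4, -0.4]
grip_width: 0.0006
```

Run:
```python
from h import *
where();print(delta((-80,12,58),35))
for n in ["side","top"]:
    p,d=robot.camera(n);cv2.imwrite(f"pics/{n}2.png",cv2.resize(p[130:330,150:420,::-1],None,fx=2.9,fy=2.9,interpolation=cv2.INTER_CUBIC))
```

```text
t 2.53 box mm [-79.5  10.7 151.8] toolz [ 0.574 -0.002 -0.819] tooly [ 0.002 -1.     0.003] F [ 0.02  0.37 -0.44] w 0.0006 q [-0.24  0.7   1.5   0.56  1.29 -0.73]
[-5.42 -0.17  7.65  0.1   0.    0.2 ]
```

View pics/side2.png

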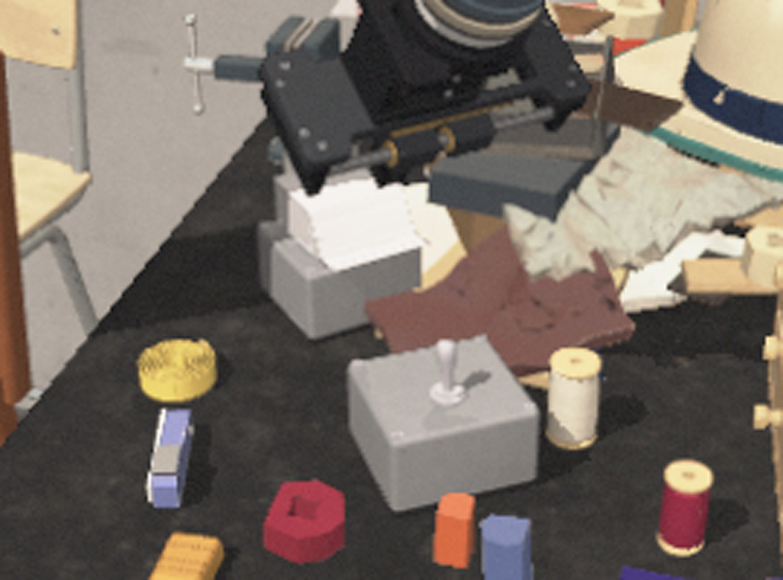

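View pics/top2.png

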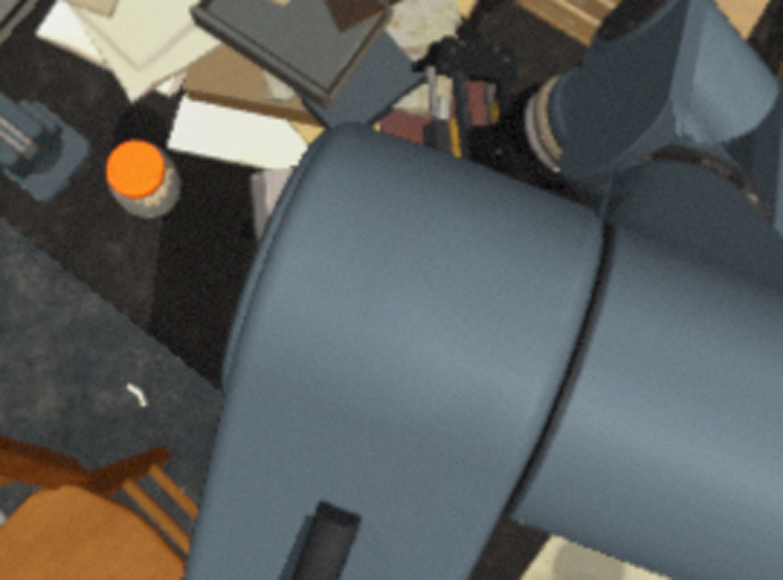

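>>> {"name": "drive_tool", "arguments": {"targets": [-1.1,0,1.5,0,0,0,-2.2,0,3,0,0,0,-3.3,-0.1,4.5,0,0,0,-4.3,-0.1,6,0,0,0,-4.8,-0.1,6.8,0,0,0,-4.8,-0.1,6.8,0,0,0,-4.8,-0.1,6.8,0,0,0,-4.8,-0.1,6.8,0,0,0]}}

```text
time: 3.3
position: [0.5969, 0.1298, 0.0685]
tool_rot: [0.592, 0.748, 0.188, -0.234]
ft_force: [0.3, -0.5, 0.4]
grip_width: 0.0007
```

Run:
```python
from h import *
where();print(delta((-80,12,57),35),delta((-59,12,57),35))
o=robot.get_obs()
for n in ["side","wrist"]:
    p,d=robot.camera(n);
    if n=="side": p=cv2.resize(p[130:330,150:420],None,fx=2.9,fy=2.9,interpolation=cv2.INTER_CUBIC)
    cv2.imwrite(f"pics/{n}3.png",p[:,:,::-1])
```

```text
t 3.3 box mm [-81.4  11.   68.5] toolz [ 0.573 -0.004 -0.82 ] tooly [ 0.    -1.     0.004] F [ 0.35 -0.54  0.41] w 0.0007 q [-0.24  0.82  1.53  0.59  1.16 -0.82]
[-0.54 -0.11  1.02  0.21  0.05  0.15] [ 1.18 -0.11  2.22  0.21  0.05  0.15]
```

View pics/side3.png

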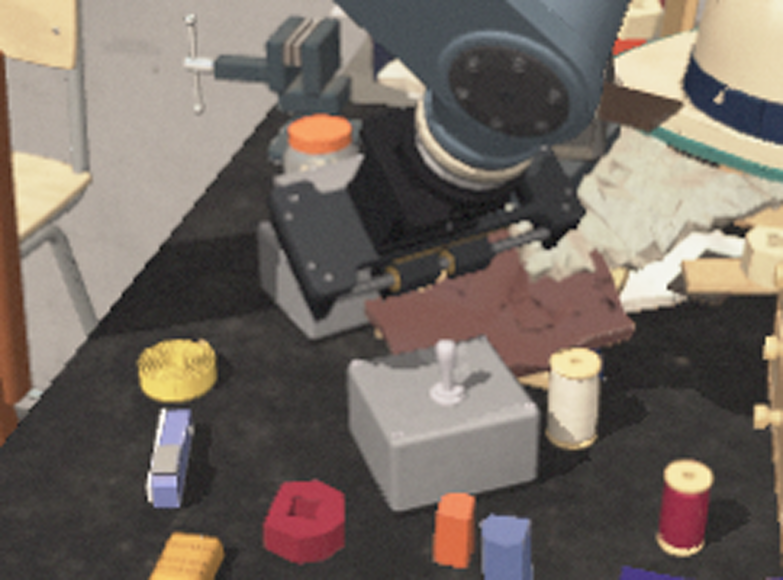

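View pics/wrist3.png

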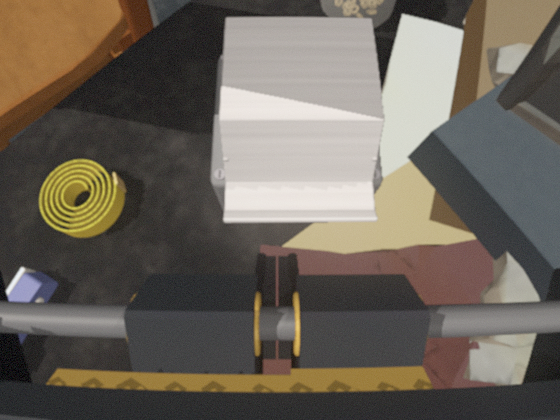

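>>> {"name": "drive_tool", "arguments": {"targets": [-0.3,-0.1,0.5,0,0,0,-0.5,-0.1,1,0,0,0,-0.5,-0.1,1,0,0,0,-0.5,-0.1,1,0,0,0]}}

```text
time: 3.73
position: [0.5942, 0.1311, 0.0555]
tool_rot: [0.592, 0.747, 0.187, -0.236]
ft_force: [0.7, 0.8, 0.7]
grip_width: 0.0005
```

Run:
```python
from h import *
where();print(delta((-60,12,57),35),delta((-60,12,67),35))
p,d=robot.camera("wrist");cv2.imwrite(f"pics/w4.png",p[:,:,::-1])
```

```text
t 3.73 box mm [-79.5  13.3  55.5] toolz [ 0.574 -0.001 -0.819] tooly [-0.    -1.     0.001] F [0.71 0.81 0.7 ] w 0.0005 q [-0.24  0.84  1.54  0.6   1.15 -0.83]
[ 1.68  0.13  0.99  0.05 -0.04  0.01] [ 2.26  0.13  0.17  0.05 -0.04  0.01]
```

View pics/w4.png

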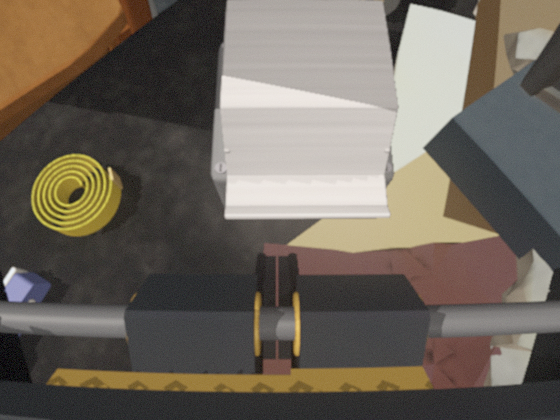

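>>> {"name": "drive_tool", "arguments": {"targets": [0.5,0,0.3,0,0,0,1,0,0.6,0,0,0,1.4,0,0.8,0,0,0,1.7,0,0.9,0,0,0,1.7,0,0.9,0,0,0,1.7,0,0.9,0,0,0]}}

```text
time: 4.28
position: [0.5902, 0.1499, 0.0585]
tool_rot: [0.592, 0.748, 0.188, -0.235]
ft_force: [0.4, -0.2, 0.6]
grip_width: 0.0009
```

Run:
```python
from h import *
where();print(delta((-56,12,80),35),delta((-50,12,100),35))
p,d=robot.camera("wrist");cv2.imwrite(f"pics/w5.png",p[:,:,::-1])
```

```text
t 4.28 box mm [-60.3  12.9  58.5] toolz [ 0.574 -0.002 -0.819] tooly [ 0.    -1.     0.002] F [ 0.44 -0.15  0.63] w 0.0009 q [-0.21  0.83  1.55  0.61  1.13 -0.81]
[ 1.58  0.09 -1.52  0.1  -0.    0.08] [ 3.22  0.1  -2.81  0.1  -0.    0.08]
```

View pics/w5.png

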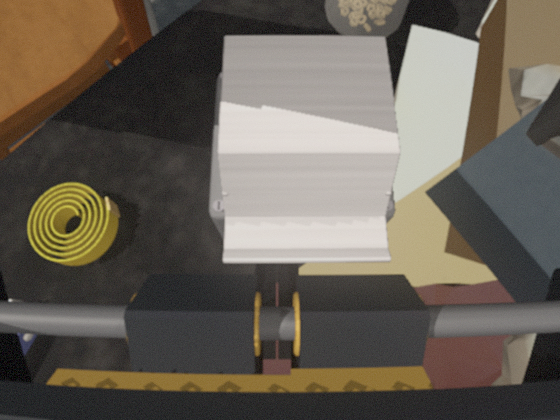

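>>> {"name": "drive_tool", "arguments": {"targets": [0.4,0,0.1,0,0,0,0.8,0,-0.2,0,0,0,1.1,0.1,-0.6,0,0,0,1.3,0.1,-1,0,0,0,1.6,0.1,-1.5,0,0,0,1.6,0.1,-1.5,0,0,0]}}

```text
time: 4.83
position: [0.5906, 0.1543, 0.0809]
tool_rot: [0.592, 0.748, 0.188, -0.235]
ft_force: [-0.8, -0.1, -0.3]
grip_width: 0.0006
```

Run:
```python
from h import *
where();print(delta((-46,10,105),35))
p,d=robot.camera("wrist");cv2.imwrite(f"pics/w6.png",p[:,:,::-1])
```

```text
t 4.83 box mm [-56.   11.5  80.9] toolz [ 0.574 -0.003 -0.819] tooly [-0.    -1.     0.003] F [-0.85 -0.13 -0.31] w 0.0006 q [-0.2   0.79  1.55  0.61  1.16 -0.79]
[ 2.2   0.16 -1.39  0.17 -0.    0.09]
```

View pics/w6.png

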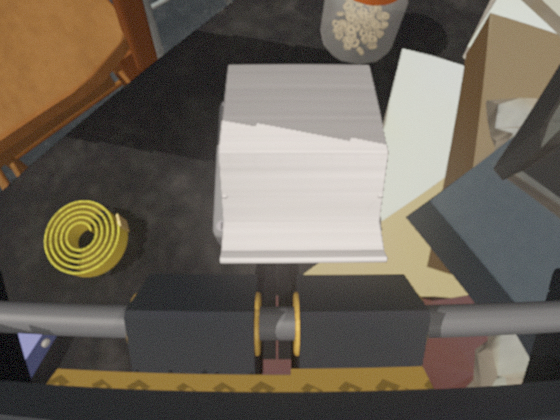

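>>> {"name": "drive_tool", "arguments": {"targets": [0.4,0,-0.25,0,0,0,0.8,0,-0.5,0,0,0,1.2,0.1,-0.75,0,0,0,1.6,0.1,-1,0,0,0,2,0.1,-1.3,0,0,0,2.3,0.1,-1.5,0,0,0,2.3,0.1,-1.5,0,0,0]}}

```text
time: 5.47
position: [0.5889, 0.1648, 0.1062]
tool_rot: [0.592, 0.748, 0.188, -0.235]
ft_force: [0.0, -0.2, -0.4]
grip_width: 0.0004
```

Run:
```python
from h import *
where();print(delta((-36,8,112),35),delta((-30,6,90),35))
p,d=robot.camera("wrist");cv2.imwrite(f"pics/w7.png",p[:,:,::-1])
```

```text
t 5.47 box mm [-45.5  10.8 106.2] toolz [ 0.574 -0.002 -0.819] tooly [ 0.    -1.     0.003] F [ 0.   -0.21 -0.43] w 0.0004 q [-0.19  0.75  1.55  0.6   1.19 -0.75]
[1.11 0.28 0.06 0.13 0.   0.11] [0.34 0.47 2.21 0.13 0.   0.11]
```

View pics/w7.png

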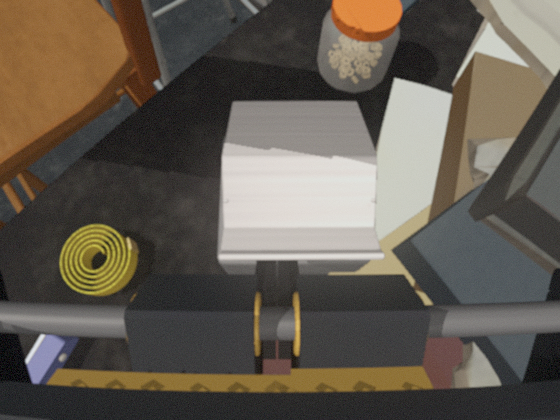

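>>> {"name": "drive_tool", "arguments": {"targets": [0.5,0.1,0,0,0,0,0.9,0.2,0,0,0,0,1.3,0.3,0,0,0,0,1.3,0.3,0,0,0,0,1.3,0.3,0,0,0,0]}}

```text
time: 5.93
position: [0.5893, 0.1757, 0.1128]
tool_rot: [0.592, 0.748, 0.188, -0.235]
ft_force: [-0.0, -0.5, -0.1]
grip_width: 0.0006
```

Run:
```python
from h import *
where();print(delta((-30,6,80),35))
p,d=robot.camera("wrist");cv2.imwrite(f"pics/w8.png",p[:,:,::-1])
```

```text
t 5.93 box mm [-34.9   7.9 112.8] toolz [ 0.574 -0.002 -0.819] tooly [ 0.    -1.     0.002] F [-0.   -0.51 -0.06] w 0.0006 q [-0.17  0.74  1.54  0.61  1.19 -0.73]
[-1.48  0.18  2.97  0.11  0.    0.08]
```

View pics/w8.png

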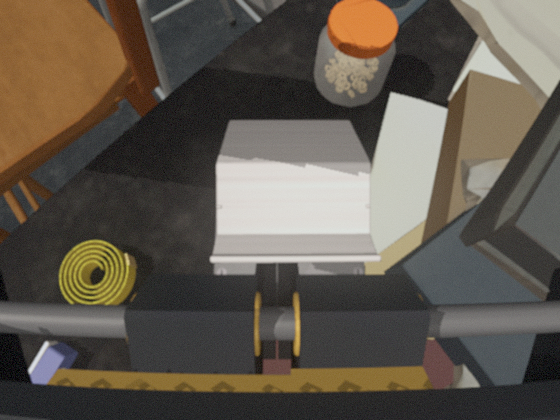

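>>> {"name": "drive_tool", "arguments": {"targets": [-0.3,0,0.6,0,0,0,-0.6,0.1,1.2,0,0,0,-0.9,0.1,1.8,0,0,0,-1.2,0.2,2.4,0,0,0,-1.5,0.2,2.9,0,0,0,-1.5,0.2,2.9,0,0,0]}}

```text
time: 6.48
position: [0.5894, 0.1802, 0.0786]
tool_rot: [0.593, 0.747, 0.187, -0.236]
ft_force: [0.5, -0.7, 0.0]
grip_width: 0.0007
```

```bash
cat > ang.py <<'E'
from h import *
import sys
where()
o=robot.get_obs()
p,d=robot.camera("wrist");cv2.imwrite(f"pics/{sys.argv[1]}.png",p[:,:,::-1])
P=cloud("wrist",d,o);Q=(P-[POSE[0],POSE[1],0])@boxR()*1000
s=(abs(Q[...,1]+20)<10);s[:100]=0;s[262:]=0;s[:,:200]=0;s[:,420:]=0
q=Q[s]; r=np.hypot(q[:,0]-35,q[:,2]-68);m=(r>74)&(r<97)&(q[:,2]>66)&(q[:,0]<35)
a=np.arctan2(q[m,2]-68,35-q[m,0]);print("lip angle rad",np.round(np.percentile(a,[10,50,90])-0.07,2),m.sum())
E
python3 ang.py w9; python3 -c "
from h import *
print(delta((0,6,79),35))"
```

```text
t 6.48 box mm [-30.6   6.7  78.6] toolz [ 0.574  0.    -0.819] tooly [-0.    -1.    -0.001] F [ 0.5  -0.73  0.  ] w 0.0007 q [-0.16  0.8   1.55  0.62  1.14 -0.76]
lip angle rad [0.51 0.51 0.52] 340
[ 2.49  0.05  1.78  0.   -0.06 -0.02]
```

View pics/w9.png

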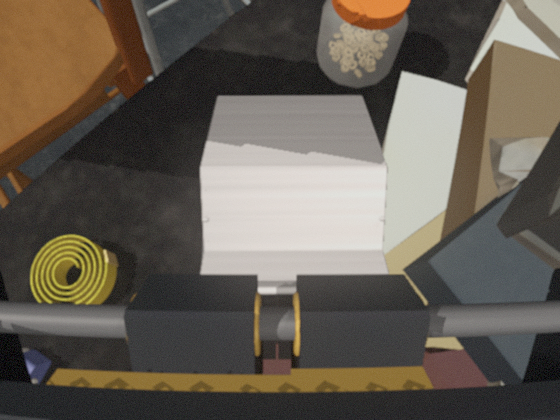

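>>> {"name": "drive_tool", "arguments": {"targets": [0.25,0,0.17,0,0,0,0.5,0,0.35,0,0,0,0.7,0,0.5,0,0,0,0.9,0,0.65,0,0,0,1.1,0,0.8,0,0,0,1.3,0,0.95,0,0,0,1.5,0,1.1,0,0,0,1.7,0,1.2,0,0,0,1.85,0,1.3,0,0,0,1.85,0,1.3,0,0,0]}}

```text
time: 7.37
position: [0.5849, 0.2026, 0.0804]
tool_rot: [0.592, 0.748, 0.188, -0.235]
ft_force: [-0.2, 0.6, 0.3]
grip_width: 0.0007
```

```bash
python3 ang.py w10; python3 -c "
from h import *
print(delta((-2,6,79),35))
p,d=robot.camera('side');cv2.imwrite('pics/s10.png',cv2.resize(p[130:330,150:420,::-1],None,fx=2.9,fy=2.9,interpolation=cv2.INTER_CUBIC))"
```

```text
t 7.37 box mm [-7.7  6.  80.4] toolz [ 0.574 -0.002 -0.819] tooly [-0.    -1.     0.002] F [-0.19  0.64  0.27] w 0.0007 q [-0.13  0.79  1.56  0.64  1.12 -0.74]
[ 0.4   0.01  0.44  0.08 -0.03  0.05]Traceback (most recent call last):
  File "ang.py", line 9, in <module>
    a=np.arctan2(q[m,2]-68,35-q[m,0]);print("lip angle rad",np.round(np.percentile(a,[10,50,90])-0.07,2),m.sum())
                                                                     ~~~~~~~~~~~~~^^^^^^^^^^^^^^
    return _quantile_unchecked(
        a, q, axis, out, overwrite_input, method, keepdims, weights)
    return _ureduce(a,
                    func=_quantile_ureduce_func,
    ...<5 lines>...
                    overwrite_input=overwrite_input,
                    method=method)
    r = func(a, **kwargs)
    result = _quantile(arr,
                       quantiles=q,
    ...<2 lines>...
                       out=out,
                       weights=wgt)
    slices_having_nans = np.isnan(arr[-1, ...])
                                  ~~~^^^^^^^^^
IndexError: index -1 is out of bounds for axis 0 with size 0
```

View pics/w10.png

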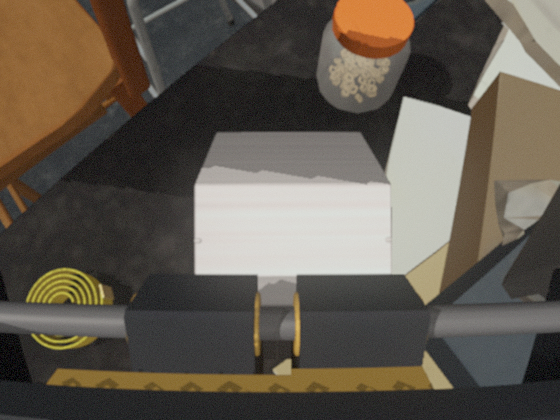

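View pics/s10.png

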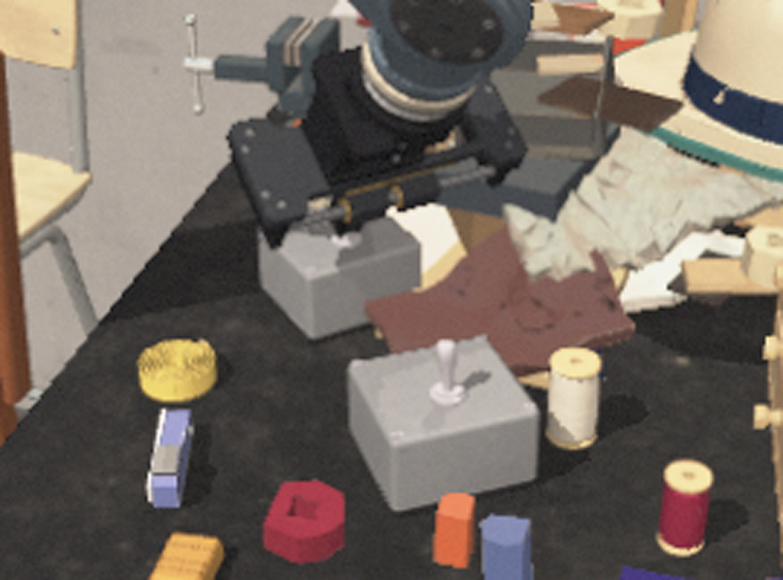

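>>> {"name": "drive_tool", "arguments": {"targets": [0.15,0,0.15,0,0,0,0.3,0,0.3,0,0,0,0.4,0,0.42,0,0,0,0.48,0,0.48,0,0,0,0.48,0,0.48,0,0,0]}}

```text
time: 7.88
position: [0.5845, 0.2058, 0.0794]
tool_rot: [0.594, 0.747, 0.187, -0.233]
ft_force: [-3.7, -11.9, 6.0]
grip_width: 0.0008
```

```bash
python3 -c "
from h import *
where()
print(delta((2,6,79),35))
p,d=robot.camera('side');cv2.imwrite('pics/s11.png',cv2.resize(p[180:260,220:320,::-1],None,fx=7,fy=7,interpolation=cv2.INTER_CUBIC))"
```

```text
t 7.88 box mm [-4.5  5.7 79.4] toolz [ 0.57  -0.004 -0.822] tooly [-0.004 -1.     0.003] F [ -3.72 -11.91   6.01] w 0.0008 q [-0.12  0.79  1.57  0.64  1.11 -0.74]
[ 0.51 -0.03  0.4   0.24  0.24 -0.08]
```

View pics/s11.png

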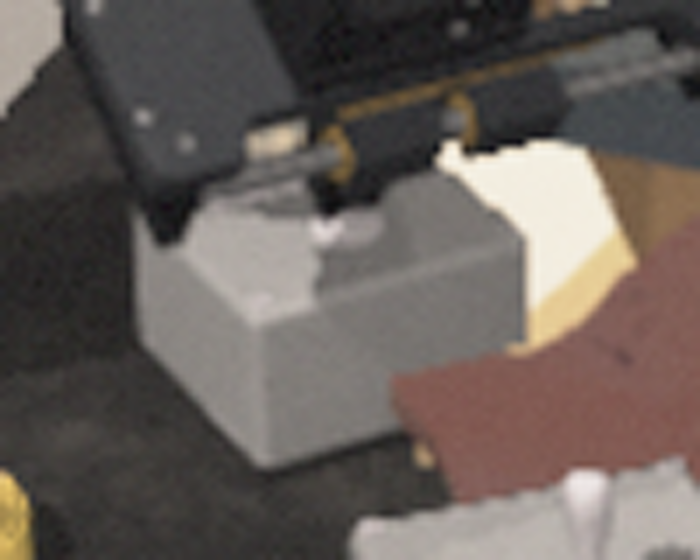

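>>> {"name": "drive_tool", "arguments": {"targets": [-0.2,0,-0.14,0,0,0,-0.4,0,-0.28,0,0,0,-0.4,0,-0.28,0,0,0]}}

```text
time: 8.18
position: [0.5845, 0.2035, 0.0794]
tool_rot: [0.592, 0.747, 0.188, -0.235]
ft_force: [-2.1, -2.5, 3.6]
grip_width: 0.0006
```

```bash
python3 -c "
from h import *
where()
print(delta((-2,4,79),35),delta((-30,12,79),35))
p,d=robot.camera('top');cv2.imwrite('pics/t12.png',cv2.resize(p[150:250,200:340,::-1],None,fx=5.5,fy=5.5,interpolation=cv2.INTER_CUBIC))"
```

```text
t 8.18 box mm [-6.7  6.2 79.4] toolz [ 0.574 -0.002 -0.819] tooly [-0.001 -1.     0.002] F [-2.12 -2.5   3.63] w 0.0006 q [-0.13  0.79  1.56  0.64  1.12 -0.74]
[ 0.36  0.22  0.3   0.09 -0.03  0.02] [-1.93 -0.58 -1.31  0.09 -0.03  0.02]
```

View pics/t12.png

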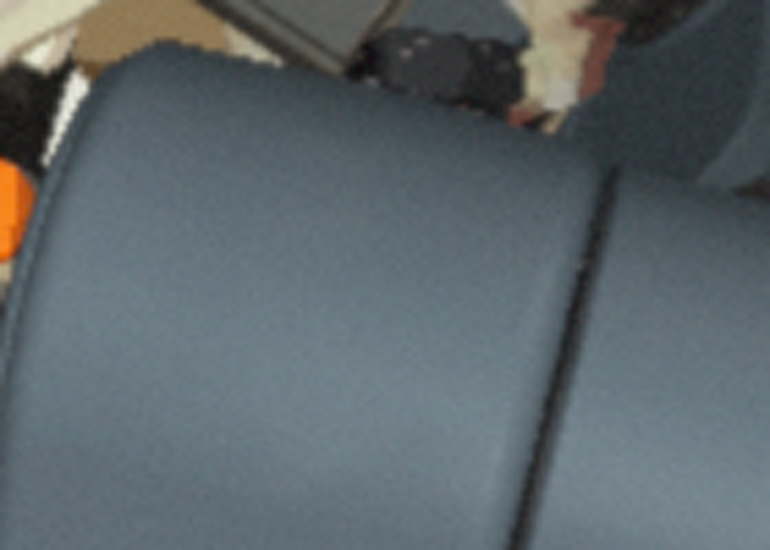

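Run:
```python
from h import *
B=boxR()
P=cloud('top',np.load('pics/top0.npy'))
Q=(P.reshape(-1,3)-[POSE[0],POSE[1],0])@B*1000
for bx in range(20,-130,-10):
    r=[]
    for by in range(-120,-40,5):
        m=(abs(Q[:,0]-bx)<5)&(abs(Q[:,1]-by)<2.5)&(Q[:,2]<400)
        r.append("%3d"%np.percentile(Q[m,2],80) if m.sum() else " --")
    print(bx,' '.join(r))
print(delta((-12,9,82),35),delta((-14,9,82),24))
```

```text
20 158 157 155 105  96  74  14  17  16  16  17  17  17  --  --  --
10 126 154 158 156 142  81  22  17  15  12  19  17  17  --  --  --
0 126 126 148 158 158 153 120  23  20  20  16  17  19  --  --  --
-10 126 127 126 127  -- 156 156 150 121  98  21  20  22  --  --  --
-20 125 127 127 127 127  -- 152 156 150 116 115 111 106  22  --  --
-30 126 128 128 127 147 145 128 118 119 117 119 117 118 117 114  57
-40 127 142 150 139 120 118 119 119 118 117 117 118 117 115  93  --
-50 149 135 119 118 117 119 118 120 117 118 118 118 115  23  23  --
-60 120 117 117 119 117 118 119 119 118 118 115  99  21  23  24  38
-70 118 120 119 119 119 120 118 118 117 109  70  67  64  61  59  52
-80 118 118 119 119 120 120 119 118 105  72  69  66  60  57  51  47
-90 118 119 119 120 119 120 120 102 100  73  70  66  59  52  45  41
-100 120 118 120 120 119 118 102  98  87  71  64  57  52  46  41  36
-110 101 100 112 117 113  96  90  89  86  81  65  58  48  46  43  40
-120  94  96  98  98  95  90  82  80  77  76  69  62  55  48  45  45
[-0.29 -0.28 -0.53  0.09 -0.01  0.03] [ -0.45  -0.28  -0.65   0.09 -11.01   0.02]
```

Run:
```python
from h import *
print(delta((-14,8,86),35),delta((-26,8,100),35),delta((-38,8,112),35))
```

```text
[-0.22 -0.18 -0.98  0.09 -0.01  0.03] [-0.4  -0.18 -2.81  0.09 -0.01  0.03] [-0.69 -0.18 -4.48  0.09 -0.01  0.03]
```

>>> {"name": "drive_tool", "arguments": {"targets": [-0.1,-0.1,-0.5,0,0,0,-0.2,-0.2,-1,0,0,0,-0.3,-0.2,-1.6,0,0,0,-0.4,-0.2,-2.2,0,0,0,-0.4,-0.2,-2.8,0,0,0,-0.5,-0.2,-3.4,0,0,0,-0.6,-0.2,-4,0,0,0,-0.7,-0.2,-4.5,0,0,0,-0.7,-0.2,-4.5,0,0,0]}}

```text
time: 8.98
position: [0.5909, 0.1717, 0.1129]
tool_rot: [0.593, 0.748, 0.188, -0.234]
ft_force: [-0.2, -0.2, -0.3]
grip_width: 0.0004
```

```bash
python3 ang.py w13;python3 -c "
from h import *
p,d=robot.camera('side');cv2.imwrite('pics/s13.png',cv2.resize(p[150:270,190:350,::-1],None,fx=5,fy=5,interpolation=cv2.INTER_CUBIC))"
```

```text
t 8.98 box mm [-39.2   7.2 112.9] toolz [ 0.573 -0.004 -0.82 ] tooly [-0.001 -1.     0.004] F [-0.24 -0.16 -0.27] w 0.0004 q [-0.18  0.75  1.54  0.6   1.19 -0.73]
lip angle rad [0.65 0.66 0.68] 1153
```

View pics/w13.png

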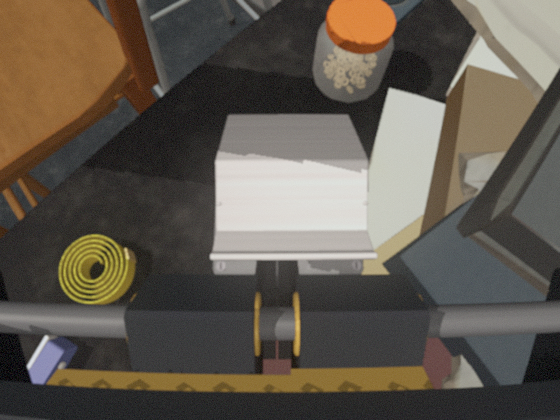

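View pics/s13.png

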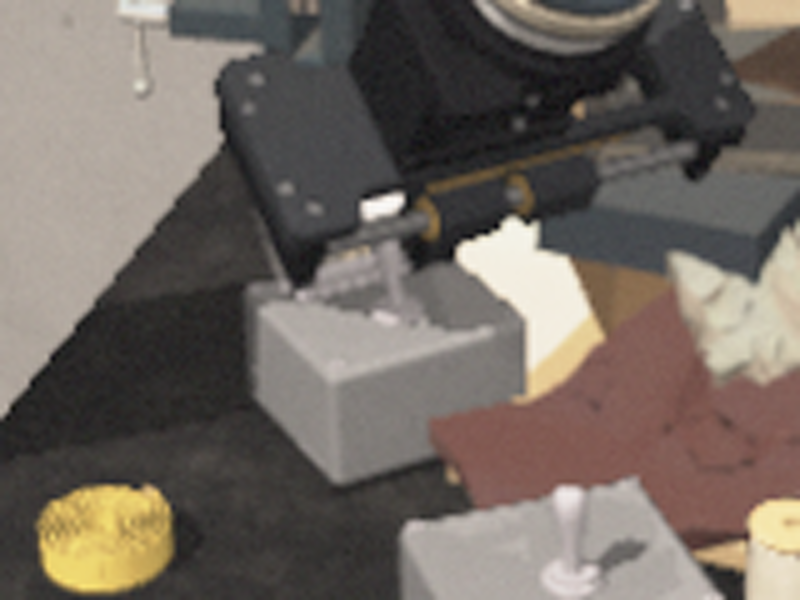

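```bash
python3 -c "
from h import *
p,d=robot.camera('side');cv2.imwrite('pics/s14.png',cv2.resize(p[185:235,240:300,::-1],None,fx=12,fy=12,interpolation=cv2.INTER_CUBIC))
c=robot.calibration('side');B=boxR()
for th in [None,0,.25,.5,.7,.85,1.0]:
    b=np.array([0,0,64.]) if th is None else np.array([26.5*np.sin(th-.51),0,64+26.5*np.cos(th-.51)])
    X=(B@b/1000+[POSE[0],POSE[1],0])[None]
    uv,_=cv2.projectPoints(X,cv2.Rodrigues(c['R'])[0],c['t'],c['mtx'],c['distortion']);uv=uv.ravel()
    print(th,(uv+.5-[240,185])*12)
"
```

```text
None [347.05657749 310.72794733]
0 [377.01912476 224.81733639]
0.25 [360.22980848 197.62818368]
0.5 [342.74927734 177.78962468]
0.7 [329.03369806 168.02431951]
0.85 [319.27259154 164.4984403 ]
1.0 [310.20543248 164.28712406]
```

View pics/s14.png

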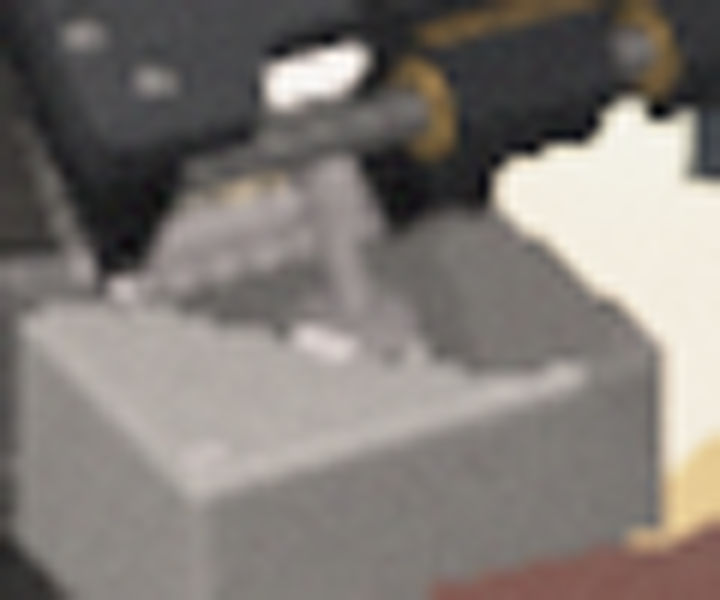

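>>> {"name": "drive_tool", "arguments": {"targets": [0,0,0,0,0,0,0,0,0,0,0,0,0,0,0,0,0,0,0,0,0,0,0,0,0,0,0,0,0,0,0,0,0,0,0,0], "grip": -0.15}}

```text
time: 9.63
position: [0.5899, 0.1728, 0.1119]
tool_rot: [0.592, 0.748, 0.188, -0.235]
ft_force: [1.0, -0.6, -0.7]
grip_width: 0.0328
```

```bash
python3 ang.py w15;python3 -c "
from h import *
print(delta((-38,32,112),35))"
```

```text
t 9.63 box mm [-37.9   8.  111.9] toolz [ 0.574 -0.002 -0.819] tooly [-0.    -1.     0.002] F [ 1.05 -0.56 -0.71] w 0.0328 q [-0.17  0.75  1.54  0.6   1.19 -0.73]
lip angle rad [0.66 0.67 0.68] 1165
[ 0.   -2.4  -0.01  0.1  -0.01  0.05]
```

View pics/w15.png

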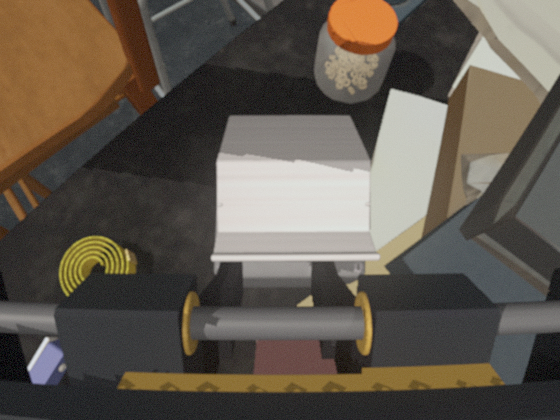

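>>> {"name": "drive_tool", "arguments": {"targets": [0,0,0,0,0,0,0,0,0,0,0,0,0,0,0,0,0,0,0,0,0,0,0,0,0,-0.5,0,0,0,0,0,-1,0,0,0,0,0,-1.5,0,0,0,0,0,-2,0,0,0,0,0,-2.4,0,0,0,0,0,-2.4,0,0,0,0]}}

```text
time: 10.52
position: [0.5653, 0.1671, 0.112]
tool_rot: [0.592, 0.747, 0.187, -0.236]
ft_force: [-0.6, -0.7, -0.7]
grip_width: 0.0501
```

```bash
python3 ang.py w16;python3 -c "
from h import *
print(delta((-32,33,81),35))"
```

```text
t 10.52 box mm [-37.8  33.3 112. ] toolz [ 0.574 -0.001 -0.819] tooly [-0.    -1.     0.001] F [-0.55 -0.74 -0.68] w 0.0501 q [-0.19  0.72  1.61  0.61  1.17 -0.77]
lip angle rad [0.66 0.67 0.69] 1094
[-1.29 -0.03  2.88  0.06 -0.02  0.01]
```

View pics/w16.png

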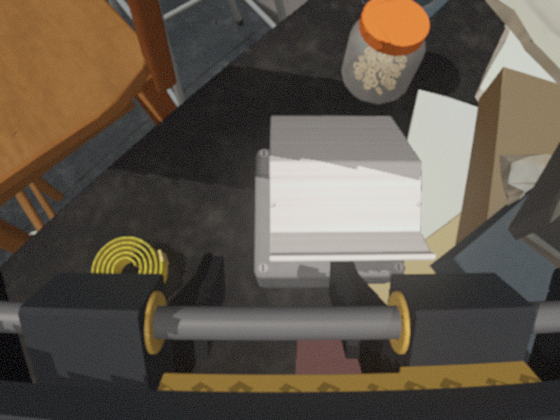

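>>> {"name": "drive_tool", "arguments": {"targets": [-0.3,0,0.6,0,0,0,-0.6,0,1.2,0,0,0,-0.9,0,1.8,0,0,0,-1.1,0,2.4,0,0,0,-1.2,0,2.8,0,0,0,-0.9,0,3,0,0,0,-0.6,0,3.2,0,0,0,-0.3,0,3.4,0,0,0,0,0,3.6,0,0,0,0.2,0,3.8,0,0,0,0.3,0,3.9,0,0,0,0.3,0,3.9,0,0,0]}}

```text
time: 11.57
position: [0.5607, 0.1919, 0.0819]
tool_rot: [0.592, 0.748, 0.188, -0.235]
ft_force: [-0.6, 0.8, -0.1]
grip_width: 0.0501
```

```bash
python3 -c "
from h import *
where()
print(delta((-6,33,80),35),delta((-2,33,80),35))
p,d=robot.camera('side');cv2.imwrite('pics/s17.png',cv2.resize(p[150:270,190:350,::-1],None,fx=5,fy=5,interpolation=cv2.INTER_CUBIC))"
```

```text
t 11.57 box mm [-12.7  32.   81.9] toolz [ 0.574 -0.002 -0.819] tooly [ 0.    -1.     0.002] F [-0.6   0.77 -0.13] w 0.0501 q [-0.15  0.77  1.63  0.64  1.1  -0.79]
[ 0.44 -0.1   0.54  0.09 -0.01  0.08] [ 0.77 -0.1   0.77  0.09 -0.01  0.08]
```

View pics/s17.png

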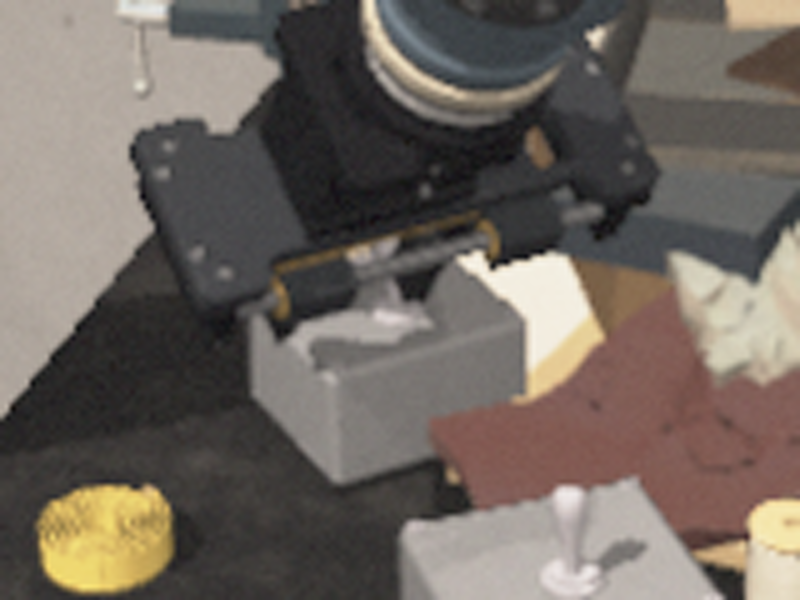

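>>> {"name": "drive_tool", "arguments": {"targets": [0.15,0,0.18,0,0,0,0.3,0,0.36,0,0,0,0.44,0,0.54,0,0,0,0.44,0,0.54,0,0,0]}}

```text
time: 11.95
position: [0.5591, 0.1983, 0.0797]
tool_rot: [0.592, 0.747, 0.188, -0.235]
ft_force: [-0.3, -0.7, -0.3]
grip_width: 0.0502
```

```bash
python3 -c "
from h import *
where()
print(delta((-2,33,80),35))"
```

```text
t 11.95 box mm [-6.  32.1 79.7] toolz [ 0.574 -0.001 -0.819] tooly [-0.    -1.     0.002] F [-0.31 -0.68 -0.28] w 0.0502 q [-0.14  0.77  1.63  0.65  1.09 -0.78]
[ 0.35 -0.09  0.21  0.08 -0.02  0.04]
```

>>> {"name": "drive_tool", "arguments": {"targets": [0.12,0,0.07,0,0,0,0.24,0,0.15,0,0,0,0.24,0,0.15,0,0,0]}}

```text
time: 12.2
position: [0.5587, 0.2006, 0.0798]
tool_rot: [0.592, 0.748, 0.187, -0.235]
ft_force: [0.2, -0.3, -1.2]
grip_width: 0.0495
```

```bash
python3 -c "
from h import *
where()
print(delta((0,32,80),35))
p,d=robot.camera('side');cv2.imwrite('pics/s18.png',cv2.resize(p[185:235,240:300,::-1],None,fx=12,fy=12,interpolation=cv2.INTER_CUBIC))"
```

```text
t 12.2 box mm [-3.7 31.9 79.8] toolz [ 0.573 -0.002 -0.819] tooly [-0.    -1.     0.002] F [ 0.16 -0.33 -1.2 ] w 0.0495 q [-0.14  0.77  1.63  0.65  1.08 -0.78]
[ 0.31 -0.01  0.2   0.1   0.03  0.05]
```

View pics/s18.png

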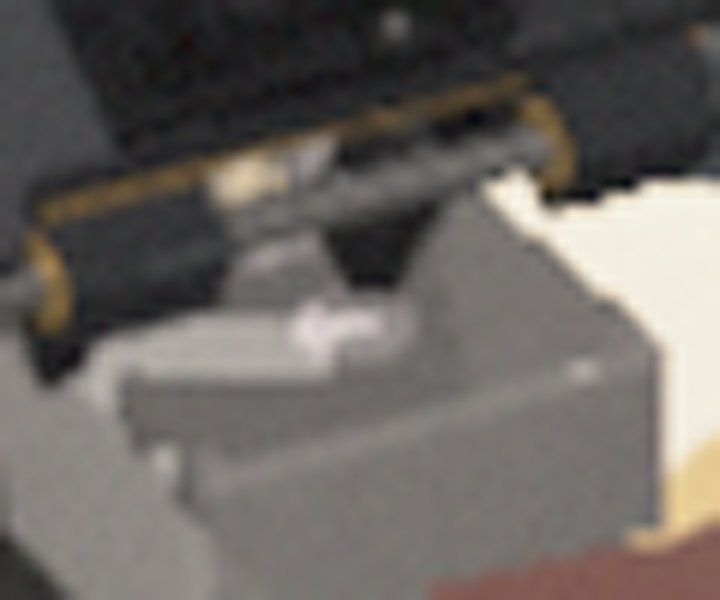

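Already past the earlier stall, with no force. I'll go on in small steps.

>>> {"name": "drive_tool", "arguments": {"targets": [0.12,0,0.08,0,0,0,0.2,0,0.14,0,0,0,0.2,0,0.14,0,0,0]}}

```text
time: 12.5
position: [0.5582, 0.2029, 0.0797]
tool_rot: [0.592, 0.748, 0.187, -0.235]
ft_force: [0.2, -1.1, -2.0]
grip_width: 0.05
```

```bash
python3 -c "
from h import *
where()"
```

```text
t 12.5 box mm [-1.3 32.  79.7] toolz [ 0.573 -0.002 -0.819] tooly [-0.    -1.     0.002] F [ 0.22 -1.07 -2.03] w 0.05 q [-0.13  0.77  1.63  0.65  1.08 -0.78]
```

>>> {"name": "drive_tool", "arguments": {"targets": [0.1,0,0.07,0,0,0,0.16,0,0.11,0,0,0,0.16,0,0.11,0,0,0]}}

```text
time: 12.75
position: [0.5581, 0.2038, 0.0795]
tool_rot: [0.593, 0.748, 0.187, -0.234]
ft_force: [0.5, -6.0, -2.3]
grip_width: 0.0499
```

```bash
python3 -c "
from h import *
where()"
```

```text
t 12.75 box mm [-0.5 31.8 79.5] toolz [ 0.571 -0.002 -0.821] tooly [-0.    -1.     0.002] F [ 0.52 -6.01 -2.28] w 0.0499 q [-0.13  0.77  1.63  0.65  1.08 -0.78]
```

```bash
python3 -c "
from h import *
print(delta((-38,32,112),35))"
```

```text
[-1.22 -0.01 -4.81  0.13  0.15  0.06]
```

>>> {"name": "drive_tool", "arguments": {"targets": [-0.25,0,-0.17,0,0,0,-0.5,0,-0.6,0,0,0,-0.6,0,-1.2,0,0,0,-0.7,0,-1.8,0,0,0,-0.8,0,-2.4,0,0,0,-0.9,0,-3,0,0,0,-1,0,-3.6,0,0,0,-1.1,0,-4.2,0,0,0,-1.2,0,-4.8,0,0,0,-1.2,0,-4.8,0,0,0]}}

```text
time: 13.58
position: [0.5673, 0.1675, 0.1134]
tool_rot: [0.593, 0.748, 0.188, -0.234]
ft_force: [0.2, -0.2, 0.8]
grip_width: 0.0499
```

```bash
python3 ang.py w19;python3 -c "
from h import *
p,d=robot.camera('side');cv2.imwrite('pics/s19.png',cv2.resize(p[185:235,240:300,::-1],None,fx=12,fy=12,interpolation=cv2.INTER_CUBIC))"
```

```text
t 13.58 box mm [-37.9  31.2 113.4] toolz [ 0.573 -0.004 -0.82 ] tooly [-0.001 -1.     0.004] F [ 0.24 -0.18  0.82] w 0.0499 q [-0.19  0.72  1.6   0.61  1.17 -0.77]
lip angle rad [0.67 0.68 0.69] 1062
```

View pics/s19.png

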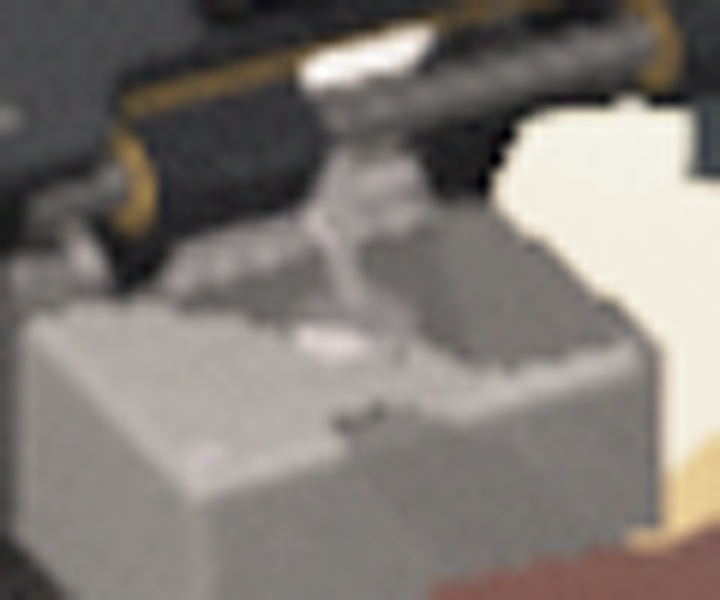

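View pics/w19.png

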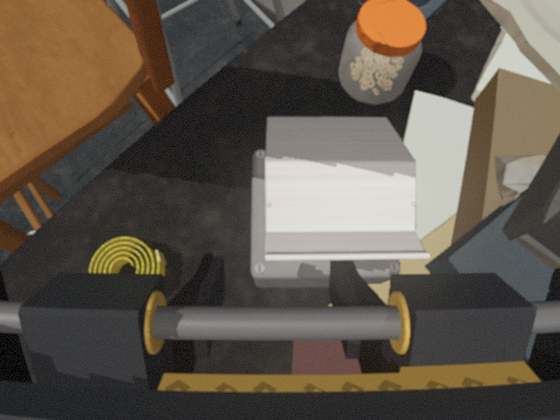

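```bash
python3 -c "
from h import *
for t in [(-46,32,105),(-56,32,80),(-61,32,58),(-84,32,57)]: print(t,delta(t,35))"
```

```text
(-46, 32, 105) [-1.17 -0.04  0.12  0.17  0.02  0.05]
(-56, 32, 80) [-3.42 -0.04  1.59  0.17  0.02  0.05]
(-61, 32, 58) [-5.1  -0.05  3.11  0.17  0.02  0.05]
(-84, 32, 57) [-7.04 -0.04  1.87  0.17  0.02  0.05]
```

>>> {"name": "drive_tool", "arguments": {"targets": [-0.6,0,0.1,0,0,0,-1.2,0,0.1,0,0,0,-1.75,0,0.5,0,0,0,-2.3,0,0.9,0,0,0,-2.85,0,1.2,0,0,0,-3.4,0,1.6,0,0,0,-3.8,0,2,0,0,0,-4.2,0,2.35,0,0,0,-4.6,0,2.7,0,0,0,-5,0,3,0,0,0,-5.05,0,3.05,0,0,0,-5.05,0,3.05,0,0,0]}}

```text
time: 14.68
position: [0.5715, 0.1455, 0.0581]
tool_rot: [0.592, 0.747, 0.188, -0.236]
ft_force: [0.1, -0.4, -0.4]
grip_width: 0.0503
```

```bash
python3 ang.py w20;python3 -c "
from h import *
for t in [(-84,32,58),(-100,32,65)]: print(t,delta(t,35))"
```

```text
t 14.68 box mm [-60.3  32.1  58.1] toolz [ 0.574 -0.001 -0.819] tooly [-0.    -1.     0.001] F [ 0.14 -0.44 -0.44] w 0.0503 q [-0.22  0.82  1.6   0.62  1.11 -0.84]
lip angle rad [0.   0.02 0.03] 1722
(-84, 32, 58) [-1.97 -0.01 -1.33  0.09 -0.03  0.05]
(-100, 32, 65) [-2.88 -0.   -2.82  0.09 -0.03  0.05]
```

View pics/w20.png

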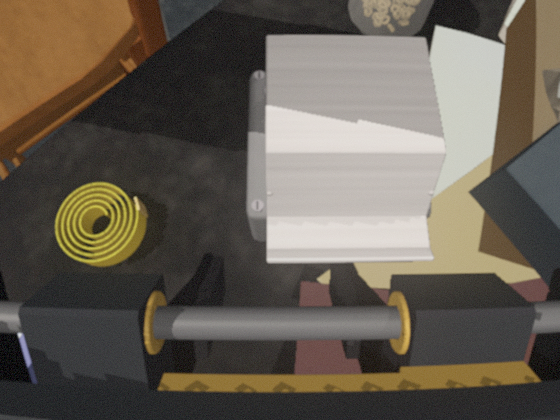

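>>> {"name": "drive_tool", "arguments": {"targets": [-0.7,0,-0.45,0,0,0,-1.4,0,-0.9,0,0,0,-2,0,-1.35,0,0,0,-2,0,-1.35,0,0,0,-1,0,-2.8,0,0,0,0,0,-4.2,0,0,0,1,0,-5.6,0,0,0,2.5,0,-7.8,0,0,0,4.5,0,-10.5,0,0,0,5.5,0,-12,0,0,0,5.5,0,-12,0,0,0,5.5,0,-12,0,0,0]}}

```text
time: 15.73
position: [0.5775, 0.1217, 0.1893]
tool_rot: [0.592, 0.748, 0.188, -0.234]
ft_force: [0.1, 0.3, -0.2]
grip_width: 0.05
```

```bash
python3 ang.py w21;python3 -c "
from h import *
p,d=robot.camera('side');cv2.imwrite('pics/s21.png',p[:,:,::-1])"
```

```text
t 15.73 box mm [-84.8  31.8 189.3] toolz [ 0.572 -0.004 -0.82 ] tooly [-0.001 -1.     0.004] F [ 0.14  0.26 -0.18] w 0.05 q [-0.26  0.63  1.53  0.55  1.34 -0.72]
lip angle rad [-0.    0.01  0.03] 436
```

View pics/w21.png

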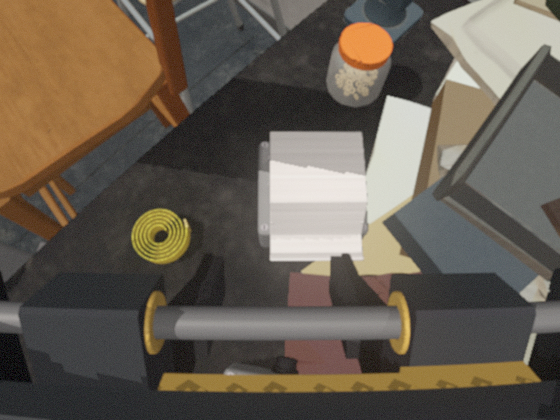

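View pics/s21.png

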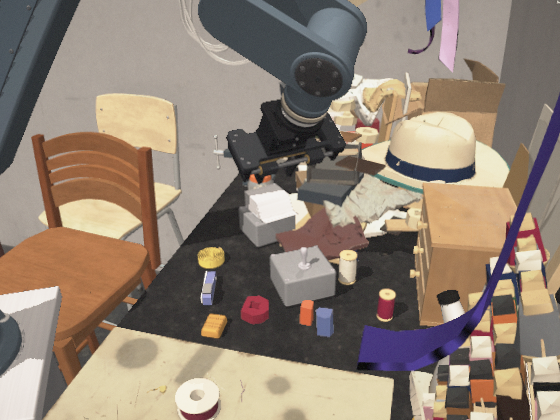

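Guard is shut, the arm is clear, and the other box and the bystanders look unmoved.

```bash
python3 -c "
from rig import robot
print(robot.hand_in())"
```

```text
the job is handed in; nothing more can be done
None
```

The hat steamer's toggle is pushed over to the hinge side, the guard has dropped shut over it, and the job is handed in (no verdict reported).

**What I did:** The guarded box was the left one. I raised the guard by its lip to about 0.67 rad (from wrist depth). I then pushed the toggle over until the wrist force rose to about 6 N at the expected end position, and drew back the same way.

**What went wrong on the way:**
- **First push stalled:** with the fingers shut, the push stopped short at about 14 N. I think the gripper's body was pressing on the book and tray stack beside the box, but I did not see the contact. The side view showed the toggle only near 0.7 rad.
- **The fix:** I kept the guard up, opened the fingers to 50 mm so the body sat clear of the stack, and pushed again with one finger. It went past the stall point with no notable force.

**Last checks:**
- **Toggle:** the side view before closing showed the lever leaning clearly to the hinge side. I have no exact angle for it.
- **Guard:** its measured angle was about 0.01 rad, so shut.
- **Arm:** it stands clear, with wrist force around 0.3 N.
- **Rest of the bench:** the bare toggle and the other things look unmoved in the side view, judged by eye only. I did not check whether the stack itself had shifted.

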